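Gauge the lamp cooler and present the rod for reading

ROBOT

A 6-joint arm with a two-finger parallel gripper is mounted at the origin on the work surface. World frame = base frame: x ahead of the robot, y to its left, z up, the work surface at z = 0. Lengths are in m, angles in rad, forces in N, time in s.
With the tool pointing down it reaches from about 0.25 to 0.775 m from the base axis. Payload 4 kg.
Tool frame: the origin (TCP) lies midway between the tips of the shut fingers; the grasp point (between the pads) lies 19 mm behind it; x points along the fingers, z is the direction in which the jaws open and shut, and the axes are right-handed (so a half turn about x gives the same grasp; the last joint's range is limited). The gripper opens to 94 mm and grips with 3 to 60 N. Pads are 16 mm wide; open, the fingers measure 119 mm over their backs; the gripper's body (75 mm by 177 mm) begins 78 mm behind the grasp point.
Start: joints at [-1.217, 0.087, 1.371, -0, 1.684, -0.103], TCP at [0.243, -0.494, 0.206] pointing down, gripper open.
Joint ranges: [-3.1, 3.1], [-0.76, 2.03], [0.27, 2.55], [-1.08, 4.22], [0.17, 2.65], [-2.57, 2.57]. Speed limits (rad/s): [2.79, 2.79, 3.14, 3.14, 3.14, 3.14].

INTERFACE

Orientations are given as a unit quaternion [x, y, z, w].
In Python, from station import monitor, vision, job, models gives the robot as it stands. The module is installed in compiled form; this text tells all that it offers.
- The arm moves only by the shell command python3 -m crank 'ROWS' [FORCE]. ROWS is JSON, a list of rows, each a list of 5 numbers: the shift along the tool's x, y, z as a fraction of full scale, then the turn about the tool's x as a fraction of full scale, then the opening, from 0 (shut) to 1 (fully open). In form: [[dx, dy, dz, yaw, claw], ...]. A call has 1 to 8 rows; each row shifts and turns the pose as measured when the row begins, along the tool's axes as they then stand; what a row does not reach is not made up. Full scale, the value 1, is 40 mm for a shift and 4 degrees for a turn. A row lasts 1/12 s, in which the tool goes at most 41.7 mm and 7.16 degrees, less where a joint would pass 70% of its speed; a pose out of reach is approached as far as the arm can. A call with a number of a shift or a turn outside -1 to 1 is refused whole. A call with a gripper value outside its range is refused whole. The fingers move at their own pace and stop on an object; FORCE is the grip in N (left out, the last holds). Time passes only in rows, so rows that do not move let the fingers close. It gives the time, the measured TCP pose, the force and the opening at its end, in the units of the state.
- monitor.observe(): the state, without advancing time (a new reading comes with each control period).
- vision.read_camera(name): name is "scene" or "top"; returns a dict with "color" (480x640x3 uint8, red, green, blue), "range_z" (480x640 float32, m along the optical axis (not along the pixel's ray), 0 where there is no reading), "fx", "fy", "cx", "cy" (pixels), "dist" ([k1, k2, p1, p2, k3] as OpenCV has them; the pictures are not rectified), "T" (4x4, takes a point from camera to world coordinates). Camera axes: x right, y down, z forward; pixel columns grow to the right and rows downward; lengths in m; the calibration is good to about 2 mm. A picture is of the moment at which its call begins.
- job.close_job(): hands the job in, once; it reports no verdict.
Trained networks look in a picture, given as the dict that the camera call returned (one of the last four; its "shot" number tells which), for a name from the list of things; names that differ only in an ending like _2 or _b are one class to them, and where a whole thing is asked for, a point or a joint stands for the part that bears it (a point fixed in the world has none). Each returns a list of dicts, best first, with "p" (0 to 1); they miss things now and then, are a little off and sometimes report something else, mostly with a low value. They report only what shows in the picture. A call takes as long as a camera call.
- models.outline_of(picture, target): "region" (480x640 bool, what is visible of it) and "rect" ([left, top, right, bottom] in pixels, round what is visible of it).
The state is a dict: "t": time; "joints": joint angles; "joint_velocities": joint speeds; "effort": joint torques, N m; "tool_pos": TCP position; "tcp_rot": TCP orientation; "ft_force": force on the tool from outside, world axes, zero at the start; "torque": the same for the moment, N m; "finger_gap": finger opening in m.
Only numpy, scipy, OpenCV 4.12 (cv2) and the standard library are available. Lean on these libraries where they do the work, as an engineer would, in place of code of your own. Each camera call takes 0.05 s, during which the arm holds its last target.

TASK

Check the level in the microscope's lamp cooler. First clear the white reading plate by nesting the green metal cup that stands on it squarely into its twin on the bench, then take the red-handled gauge rod from its rest, push its probe down the cooler's sloping brass guide tube until the collar stops on the mouth, and draw it right out again. Finish still holding the rod, level and still, with its tip a few centimetres above the cross in the middle of the reading plate, and leave the other things on the bench where they are.

Things in the scene. Friction and masses are not known exactly. Their poses are not given: they have to be found in the camera images.
- cup_a: Green-painted metal cup to be nested, at first standing upright on the reading plate. Origin: centre of its underside, z up along its axis. Height 64 mm. Outside: foot 37 mm across, widening to 54 mm at 44 mm up, then a plain rim band 62 mm across from 47 mm up to the rim at 64 mm (grip this band). Wall 2.5 mm, thick floor: inner floor 20 mm above the underside; mouth 57 mm across inside. 110 g.
- cup_b: The twin cup, same shape, size and axes as cup_a, standing upright on the bench. In some starts it and the amber bottle have swapped places. With cup_a nested home in it, cup_a's origin lies 20 mm above cup_b's origin and cup_a's 18 mm high rim band stays above cup_b's rim.
- gauge: Gauge rod, about 100 g, at first lying level in its rest. Origin: on its axis at the collar's stopping face; x along the rod to the tip, z up as it lies. Steel probe 8 mm thick from x=0 to the tip at x=+110 mm with black rings near the tip; brass collar 36 mm across from x=-8 to 0 mm; red handle bar 14 mm wide (y) and 18 mm tall (z) from x=-103 to -8 mm. Centre of mass in the handle near x=-30 mm.
- gauge_tip (a point): Tip of the probe, on the rod's axis.
- rest: Black fixed rest for the rod, same x and y axes as the rod; base 200 x 50 mm, 10 mm thick, origin on the bench right under the rod's origin. The rod's axis lies 60 mm above the bench in two open-topped forks, 12 mm long and 35 mm wide at most: one under the probe at x=+70 mm, one under the handle at x=-90 mm. Fork cheeks reach up to 67 and 62 mm above the bench. The rod lifts straight up out of it.
- cooler: Fixed grey box of the lamp cooler, 150 mm (x) by 130 mm (y) by 150 mm high with low ribs on its lid, from x=+35 to +185 mm of its origin, which lies on the bench under the guide tube's mouth; x runs horizontally the way the rod goes in, z up. Hollow inside.
- guide_tube: Brass guide tube on the cooler's front, fixed to it. Origin: centre of its mouth, 115 mm above the bench; its x axis is the tube's axis, pointing INTO the tube, sloping 25 degrees (0.436 rad) downward. Bore 14 mm across, 60 mm long, flaring over the last 10 mm to 28 mm at the mouth (34 mm outside). Beyond it the cooler is empty, so the collar stops the rod when the rod's origin reaches this origin.
- plate: Fixed white reading plate, 120 x 120 x 10 mm, red edge stripes, black cross in the middle. Origin: centre of its underside on the bench, z up.
- cross (a point): Centre of the cross, on the top of the reading plate, 10 mm above the bench.
- oil_bottle: Bystander: small amber bottle 36 mm across, 75 mm tall, upright. Origin: centre of its underside.
- objective: Bystander: brass objective 32 mm across, 42 mm tall, upright. Origin: centre of its underside.
- slide_box: Bystander: blue slide box 90 x 140 x 35 mm. Origin: centre of its underside.
- dish: Bystander: shallow glass dish 90 mm across, 16 mm tall. Origin: centre of its underside.
- lens_brush: Bystander: brush lying flat, handle to its -x.
- stain_jar: Bystander: glass jar with red cap, 48 mm across, 55 mm tall. Origin: centre of its underside.

How it is judged:
By the outcome, as a careful person would: the job done as asked, in the order asked, and still so for the second after the job is handed in, while the arm keeps its last pose, push and grip.
It also fails if it takes over 67 s, if anything falls off the work surface, if the arm or the gripper's body presses on something with over 40 N, if the wrist force passes 120 N, or if a joint passes its speed limit or range.

## Working session

There is one attempt and no reset: what is moved stays moved. The work goes in short steps, Python scripts to look and compute and a shell command to move; the robot and the scene stay as the last step left them, time stands still between calls to the robot, and variables do not carry over. Pictures are saved under pics/ and viewed, and the job is handed in when it is done.

```bash
ls; mkdir -p pics
cat > h.py <<'E'
import numpy as np, cv2, json
from station import monitor, vision, job, models
from scipy.spatial.transform import Rotation as R
def save(p,n):
    cv2.imwrite(f'pics/{n}.png',p['color'][:,:,::-1])
def und(p,uv):
    K=np.array([[p['fx'],0,p['cx']],[0,p['fy'],p['cy']],[0,0,1.]])
    return cv2.undistortPoints(np.asarray(uv,float).reshape(-1,1,2),K,np.array(p['dist'],float)).reshape(-1,2)
def world(p,mask=None):
    "Nx3 world points of mask pixels"
    v,u=np.nonzero(mask & (p['range_z']>0))
    n=und(p,np.c_[u,v]); z=p['range_z'][v,u]
    P=np.c_[n*z[:,None],z]
    T=np.array(p['T']); return P@T[:3,:3].T+T[:3,3], np.c_[u,v]
def proj(p,X):
    T=np.linalg.inv(np.array(p['T'])); 
    K=np.array([[p['fx'],0,p['cx']],[0,p['fy'],p['cy']],[0,0,1.]])
    return cv2.projectPoints(np.asarray(X,float).reshape(-1,3),cv2.Rodrigues(T[:3,:3])[0],T[:3,3],K,np.array(p['dist'],float))[0].reshape(-1,2)
E
python3 - <<'E'
from h import *
s=monitor.observe()
for k,v in s.items(): print(k,np.round(v,4))
print(R.from_quat(s['tcp_rot']).as_matrix().round(3))
import pickle
for c in('scene','top'):
    p=vision.read_camera(c); save(p,c+'0'); pickle.dump(p,open(c+'0.pkl','wb'))
    print(c,p.keys(),p['fx'],p['cx'],p['dist']); print(np.round(p['T'],3))
    for n in ['cup_a','gauge','rest','cooler','guide_tube','plate','oil_bottle','objective','slide_box','dish','lens_brush','stain_jar']:
        try:
            o=models.outline_of(p,n)
        except Exception as e: print(n,e); continue
        for d in o[:3]:
            if d['p']<.2: continue
            X,_=world(p,d['region'])
            print(n,round(d['p'],2),d['rect'],X.min(0).round(3),X.max(0).round(3),np.median(X,0).round(3))
E
```

```text
pics
t 0.0
joints [-1.2171  0.0879  1.3722 -0.      1.6836 -0.1031]
joint_velocities [ 0.     -0.0002  0.0004  0.0001  0.0013  0.0002]
effort [-1.20000e-03 -3.40179e+01 -3.02435e+01  7.16000e-02  3.30000e-02
 -2.00000e-04]
tool_pos [ 0.2424 -0.4931  0.2043]
tcp_rot [ 0.3743  0.6008 -0.3733  0.5996]
ft_force [-0.6641 -0.1811 -0.3614]
torque [-0.005   0.0092  0.0106]
finger_gap 0.0938
[[-0.001  0.897  0.441]
 [ 0.002  0.441 -0.897]
 [-1.     0.    -0.002]]
scene dict_keys(['color', 'range_z', 'fx', 'fy', 'cx', 'cy', 'dist', 'T', 'shot']) 554.2186579476611 315.6936709913307 [-0.09463998  0.          0.          0.          0.        ]
[[-0.549  0.49  -0.677  1.361]
 [ 0.835  0.343 -0.429  0.474]
 [ 0.022 -0.802 -0.597  0.841]
 [ 0.     0.     0.     1.   ]]
cup_a 0.71 [317.1, 281.6, 348.0, 313.1] [0.58  0.008 0.009] [0.643 0.077 0.076] [0.61  0.046 0.056]
cup_a 0.61 [360.7, 242.3, 381.5, 274.3] [0.405 0.005 0.   ] [0.471 0.067 0.066] [0.445 0.036 0.046]
gauge 0.73 [243.0, 205.6, 315.2, 230.6] [ 0.362 -0.313 -0.001] [ 0.486 -0.108  0.078] [ 0.471 -0.246  0.064]
rest 0.94 [237.2, 208.4, 3
[... 2733 characters left out ...]
003] [ 0.617 -0.268  0.078] [ 0.584 -0.282  0.048]
objective 0.62 [224.8, 147.1, 242.0, 159.7] [ 0.734  0.112 -0.002] [0.763 0.14  0.044] [0.741 0.123 0.031]
slide_box 0.72 [288.5, 114.7, 355.4, 162.7] [ 0.727 -0.148 -0.006] [0.853 0.007 0.04 ] [ 0.777 -0.073  0.034]
dish 0.86 [484.5, 200.1, 520.1, 238.0] [ 0.559 -0.547 -0.005] [ 0.652 -0.453  0.02 ] [ 0.605 -0.499  0.009]
lens_brush 0.94 [425.9, 319.4, 502.9, 392.3] [ 0.218 -0.48  -0.003] [ 0.367 -0.315  0.026] [ 0.306 -0.382  0.017]
lens_brush 0.43 [124.8, 307.1, 149.7, 325.8] [0.335 0.3   0.005] [0.382 0.345 0.06 ] [0.36  0.316 0.054]
stain_jar 0.7 [123.8, 309.1, 152.1, 330.0] [ 0.334  0.3   -0.003] [0.382 0.369 0.06 ] [0.36  0.317 0.054]
```

View pics/scene0.png

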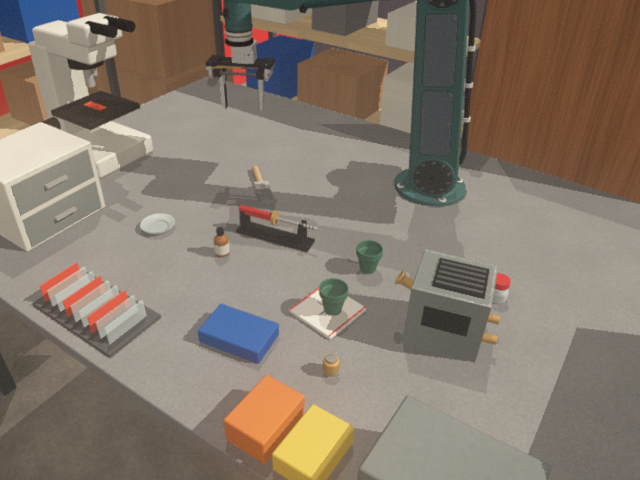

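View pics/top0.png

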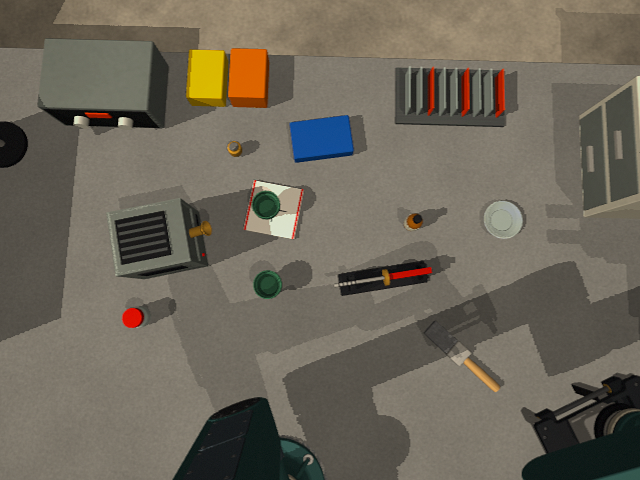

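```bash
cat > m.py <<'E'
from h import *
import pickle
from scipy.optimize import least_squares
def circ(X):
    # robust circle fit xy
    A=np.c_[2*X[:,:2],np.ones(len(X))]; s=np.linalg.lstsq(A,(X[:,:2]**2).sum(1),rcond=None)[0]
    r0=[s[0],s[1],np.sqrt(max(s[2]+s[0]**2+s[1]**2,1e-6))]
    f=lambda q: np.hypot(X[:,0]-q[0],X[:,1]-q[1])-q[2]
    return least_squares(f,r0,loss='soft_l1',f_scale=.001).x
E
python3 - <<'E'
from m import *
P={c:pickle.load(open(c+'0.pkl','rb')) for c in('scene','top')}
for c,p in P.items():
    X,uv=world(p,np.ones((480,640),bool))
    print('==',c)
    b=X[(abs(X[:,0]-.5)<.05)&(abs(X[:,1]+.05)<.04)]; print('bench z',np.median(b[:,2]))
    for nm,ctr,zr in (('a',(.61,.044),(.066,.08)),('b',(.437,.036),(.055,.07))):
        d=np.hypot(X[:,0]-ctr[0],X[:,1]-ctr[1])
        S=X[(d<.045)&(X[:,2]>zr[0])&(X[:,2]<zr[1])]
        # top rim annulus
        zt=np.percentile(S[:,2],95); S2=S[S[:,2]>zt-.006]
        q=circ(S2); print(nm,'rim',q.round(4),'zt',zt.round(4),len(S2), 'bbox mid',((S2.min(0)+S2.max(0))/2).round(4))
    # plate
    C=p['color'][uv[:,1],uv[:,0]].astype(int)
    m=(abs(X[:,0]-.61)<.09)&(abs(X[:,1]-.03)<.09)&(X[:,2]>.004)&(X[:,2]<.016)
    rc=cv2.minAreaRect(X[m][:,:2].astype(np.float32)); print('plate',rc, m.sum())
    # rod: red handle & probe
    m=(abs(X[:,0]-.465)<.07)&(X[:,1]>-.34)&(X[:,1]<-.09)&(X[:,2]>.05)
    red=m&(C[:,0]>110)&(C[:,1]<70)
    D=X[red]; print('handle',len(D),D.min(0).round(3),D.max(0).round(3)); 
    vx=cv2.fitLine(D[:,:2].astype(np.float32),cv2.DIST_HUBER,0,.01,.01).ravel(); print('line',vx, np.degrees(np.arctan2(vx[1],vx[0])))
    R_=X[m]; u=vx[:2]*np.sign(vx[1]); s=(R_[:,:2]-vx[2:])@u; print('along',s.min(),s.max(),(D[:,:2]-vx[2:]).dot(u).min(),(D[:,:2]-vx[2:]).dot(u).max(), 'z',np.percentile(D[:,2],[50,95]))
    bas=X[(abs(X[:,0]-.465)<.07)&(X[:,1]>-.36)&(X[:,1]<-.08)&(X[:,2]>.006)&(X[:,2]<.014)]
    print('base',cv2.minAreaRect(bas[:,:2].astype(np.float32)))
    # cooler lid
    m=(X[:,2]>.145)&(X[:,2]<.156)&(abs(X[:,0]-.52)<.12)&(abs(X[:,1]-.26)<.14)
    print('lid',cv2.minAreaRect(X[m][:,:2].astype(np.float32)),np.median(X[m][:,2]))
E
for c in scene top; do python3 - $c <<'E'
from h import *; import pickle,sys
c=sys.argv[1]; p=pickle.load(open(c+'0.pkl','rb'))
I=p['color'][:,:,::-1]
r={'scene':(380,230,120,90),'top':(150,170,320,150)}[c]
x,y,w,h=r; k=800//w
k=min(k,600//h)
cv2.imwrite(f'pics/{c}_crop.png',cv2.resize(I[y:y+h,x:x+w],None,fx=k,fy=k,interpolation=cv2.INTER_CUBIC)); print(k)
E
done
```

```text
== scene
bench z -0.0006237296009409254
a rim [0.6118 0.0457 0.0292] zt 0.0748 158 bbox mid [0.6113 0.0456 0.073 ]
b rim [0.438  0.0365 0.0294] zt 0.0649 138 bbox mid [0.4384 0.0374 0.0626]
plate ((0.6101514101028442, 0.02992233633995056), (0.17784759402275085, 0.17788070440292358), 0.23957960307598114) 1706
handle 136 [ 0.456 -0.311  0.053] [ 0.486 -0.229  0.07 ]
line [ 0.18751542 -0.98226166  0.47572985 -0.26896775] -79.19218
along -0.04814841589711808 0.1646450855777653 -0.042983379492991074 0.041496146109103176 z [0.06295754 0.06865609]
base ((0.4620107412338257, -0.2201317548751831), (0.05692443996667862, 0.20351481437683105), 10.844805717468262)
lid ((0.5222857594490051, 0.26700371503829956), (0.13630925118923187, 0.14936423301696777), 12.92093563079834) 0.15167961226817828
== top
bench z -0.0005066589190764192
a rim [0.6109 0.0445 0.0294] zt 0.0755 113 bbox mid [0.6104 0.0446 0.0733]
b rim [0.4377 0.035  0.0295] zt 0.0661 103 bbox mid [0.4381 0.0351 0.0639]
plate ((0.6088395118713379, 0.031176745891571045), (0.17393134534358978, 0.16912050545215607), 87.9050064086914) 2001
handle 259 [ 0.458 -0.318  0.063] [ 0.484 -0.227  0.073]
line [ 0.17928761 -0.9837967   0.47078526 -0.27639464] -79.67173
along -0.041691125690737775 0.1708205578075095 -0.041691125690737775 0.04934452617028579 z [0.068203   0.07158011]
base ((0.46085479855537415, -0.22128111124038696), (0.04994463548064232, 0.19886751472949982), 10.603665351867676)
lid ((0.5242222547531128, 0.2663414776325226), (0.13170483708381653, 0.15106070041656494), 13.355886459350586) 0.1510155912820963
6
2
```

View pics/scene_crop.png

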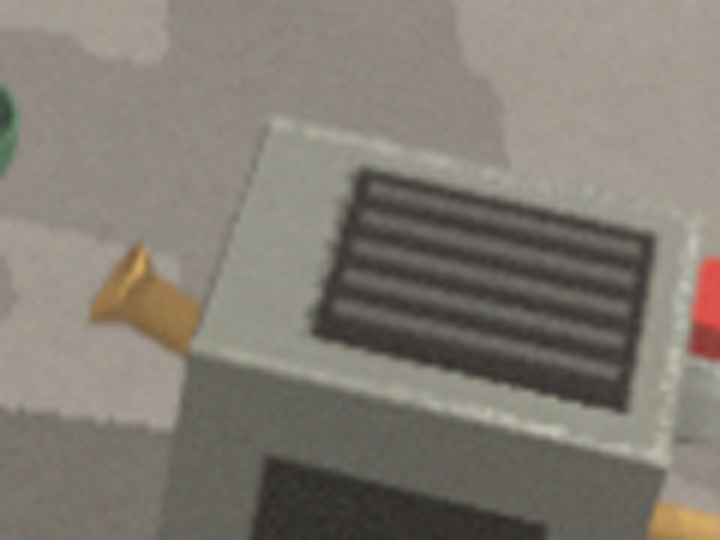

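View pics/top_crop.png

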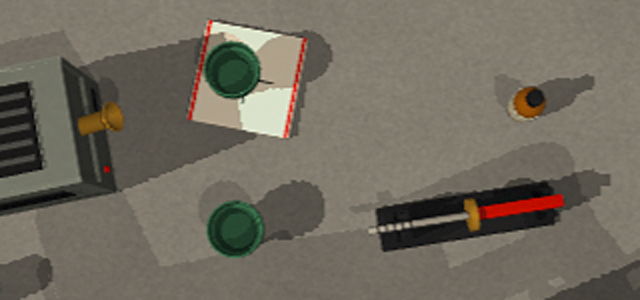

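```bash
python3 -m crank '[[-1,0,0,1,1],[-1,0,0,1,1],[-1,0,0,1,1],[-1,0,0,1,1]]'
python3 - <<'E'
from h import *
s=monitor.observe()
M=R.from_quat(s['tcp_rot']).as_matrix(); print(M.round(3), np.degrees(np.arctan2(M[1,2],M[0,2])), s['joints'])
E
```

```text
t: 1.63
tool_pos: [0.2402, -0.4871, 0.3511]
tcp_rot: [0.464, 0.552, -0.45, 0.527]
ft_force: [0.5, -0.6, -0.5]
finger_gap: 0.0938
[[-0.014  0.986  0.165]
 [ 0.038  0.165 -0.986]
 [-0.999 -0.008 -0.039]] -80.4936508577627 [-1.21699491e+00  1.22493062e-01  1.04558308e+00 -4.26509932e-05
  2.01353554e+00  1.87719185e-01]
```

```bash
cat > plan.py <<'E'
# usage: plan.py x y z angle n : rows to bring TCP to xyz and tool-z heading to angle(deg)
from h import *; import sys
def st():
    s=monitor.observe(); M=R.from_quat(s['tcp_rot']).as_matrix()
    a=np.degrees(np.arctan2(M[1,2],M[0,2]))
    return s,M,a
def show():
    s,M,a=st(); j=s['joints']
    # tilt expressed along heading dirs: components of tool x in world
    print('t %.2f pos %s ang %.1f toolx %s gap %.4f F %s j %s'%(s['t'],np.round(s['tool_pos'],4),a,M[:,0].round(3),s['finger_gap'],np.round(s['ft_force'],1),np.round(j,2)))
if __name__=='__main__':
    x,y,z,ang=map(float,sys.argv[1:5]); n=int(sys.argv[5]); show()
    s,M,a=st(); D=np.array([x,y,z])-s['tool_pos']; dy=-((ang-a+180)%360-180)/4
    print('delta',D.round(4),'yaw',dy.round(2))
    for i in range(n):
        yr=np.clip(dy/n,-1,1); Mi=M@R.from_euler('x',4*yr*i,degrees=True).as_matrix()
        d=Mi.T@(D/n)/.04; print((d).round(2).tolist()+[round(float(yr),2)])
E
python3 plan.py 0.6114 0.0451 0.30 10.5 18
```

```text
t 1.63 pos [ 0.2402 -0.4871  0.3511] ang -80.5 toolx [-0.014  0.038 -0.999] gap 0.0938 F [ 0.5 -0.6 -0.5] j [-1.22  0.12  1.05 -0.    2.01  0.19]
delta [ 0.3712  0.5322 -0.0511] yaw -22.75
[0.09, 0.63, -0.64, -1.0]
[0.09, 0.67, -0.59, -1.0]
[0.09, 0.71, -0.55, -1.0]
[0.09, 0.75, -0.5, -1.0]
[0.09, 0.78, -0.44, -1.0]
[0.09, 0.81, -0.39, -1.0]
[0.09, 0.84, -0.33, -1.0]
[0.09, 0.86, -0.27, -1.0]
[0.09, 0.87, -0.21, -1.0]
[0.09, 0.89, -0.15, -1.0]
[0.09, 0.9, -0.08, -1.0]
[0.09, 0.9, -0.02, -1.0]
[0.09, 0.9, 0.04, -1.0]
[0.09, 0.89, 0.1, -1.0]
[0.09, 0.88, 0.17, -1.0]
[0.09, 0.87, 0.23, -1.0]
[0.09, 0.85, 0.29, -1.0]
[0.09, 0.83, 0.35, -1.0]
```

```bash
python3 -m crank '[[0.09,0.63,-0.64,-1,1],[0.09,0.67,-0.59,-1,1],[0.09,0.71,-0.55,-1,1],[0.09,0.75,-0.5,-1,1],[0.09,0.78,-0.44,-1,1],[0.09,0.81,-0.39,-1,1],[0.09,0.84,-0.33,-1,1],[0.09,0.86,-0.27,-1,1]]' >/dev/null; python3 plan.py 0.6114 0.0451 0.25 10.5 14
```

```text
t 2.30 pos [ 0.4086 -0.2523  0.3395] ang -48.1 toolx [-0.001  0.01  -1.   ] gap 0.0937 F [ 0.2 -0.5 -0.3] j [-0.68 -0.05  1.25  0.01  1.95  0.17]
delta [ 0.2028  0.2974 -0.0895] yaw -14.65
[0.16, 0.62, -0.15, -1.0]
[0.16, 0.63, -0.11, -1.0]
[0.16, 0.64, -0.06, -1.0]
[0.16, 0.64, -0.02, -1.0]
[0.16, 0.64, 0.03, -1.0]
[0.16, 0.64, 0.07, -1.0]
[0.16, 0.63, 0.11, -1.0]
[0.16, 0.62, 0.16, -1.0]
[0.16, 0.61, 0.2, -1.0]
[0.16, 0.59, 0.24, -1.0]
[0.16, 0.58, 0.28, -1.0]
[0.16, 0.55, 0.32, -1.0]
[0.16, 0.53, 0.36, -1.0]
[0.16, 0.5, 0.4, -1.0]
```

```bash
python3 -m crank '[[0.16,0.62,-0.15,-1,1],[0.16,0.63,-0.11,-1,1],[0.16,0.64,-0.06,-1,1],[0.16,0.64,-0.02,-1,1],[0.16,0.64,0.03,-1,1],[0.16,0.64,0.07,-1,1],[0.16,0.63,0.11,-1,1],[0.16,0.62,0.16,-1,1]]' >/dev/null; python3 plan.py 0.6114 0.0451 0.20 10.5 7
```

```text
t 2.97 pos [ 0.5277 -0.0686  0.2904] ang -14.2 toolx [ 0.005  0.007 -1.   ] gap 0.0938 F [-0.4 -0.2 -0.5] j [-0.24  0.04  1.25  0.01  1.84  0.01]
delta [ 0.0837  0.1137 -0.0904] yaw -6.17
[0.33, 0.46, 0.19, -0.88]
[0.33, 0.45, 0.22, -0.88]
[0.33, 0.44, 0.24, -0.88]
[0.33, 0.42, 0.27, -0.88]
[0.33, 0.4, 0.3, -0.88]
[0.33, 0.39, 0.32, -0.88]
[0.33, 0.36, 0.34, -0.88]
```

Run:
```python
from m import *
P={c:pickle.load(open(c+'0.pkl','rb')) for c in('scene','top')}
for c,p in P.items():
    X,uv=world(p,np.ones((480,640),bool)); C=p['color'][uv[:,1],uv[:,0]].astype(int)
    # plate: top within z, exclude near cup via radius
    m=(abs(X[:,0]-.61)<.085)&(abs(X[:,1]-.03)<.085)&(X[:,2]>.0055)&(X[:,2]<.013)&((C[:,0]-C[:,2])>=-200)
    im=np.zeros((480,640),np.uint8); im[uv[m][:,1],uv[m][:,0]]=1
    im=cv2.morphologyEx(im,cv2.MORPH_OPEN,np.ones((3,3),np.uint8))
    n,l,stt,_=cv2.connectedComponentsWithStats(im); k=1+np.argmax(stt[1:,4])
    mm=(l==k); Y,_=world(p,mm)
    print(c,'plate',cv2.minAreaRect(Y[:,:2].astype(np.float32)),len(Y))
    # brass tube
    d=np.array([-.2267,.974]); o=np.array([.5481,.1596])
    br=(abs(X[:,0]-.545)<.035)&(abs(X[:,1]-.17)<.04)&(X[:,2]>.085)&(X[:,2]<.14)&(C[:,0]-C[:,2]>50)
    B=X[br]; s=(B[:,:2]-o)@d; l=(B[:,:2]-o)@np.array([d[1],-d[0]])
    print('tube n',len(B),'s',np.percentile(s,[0,5,50,100]).round(4),'lat',l.min().round(4),l.max().round(4),np.median(l).round(4),'z',B[:,2].min().round(3),B[:,2].max().round(3))
    for a in np.arange(-.01,.04,.005):
        k=(s>=a)&(s<a+.005)
        if k.any(): print(a.round(3),k.sum(),'lat',l[k].min().round(4),l[k].max().round(4),'z',B[k,2].min().round(3),B[k,2].max().round(3))
```

```text
scene plate ((0.6126985549926758, 0.03271646425127983), (0.12325206398963928, 0.12116504460573196), 80.9503402709961) 1336
tube n 157 s [-0.0053 -0.0023  0.0127  0.0301] lat -0.0142 0.0161 0.0059 z 0.099 0.131
-0.01 2 lat -0.0085 0.0012 z 0.101 0.103
-0.005 13 lat -0.0128 0.0149 z 0.102 0.113
0.0 20 lat -0.0142 0.0161 z 0.108 0.121
0.005 29 lat -0.0083 0.0137 z 0.11 0.131
0.01 24 lat -0.0001 0.0099 z 0.105 0.127
0.015 25 lat -0.0007 0.0108 z 0.102 0.121
0.02 22 lat -0.0029 0.0121 z 0.102 0.119
0.025 21 lat -0.0018 0.0095 z 0.099 0.117
0.03 1 lat 0.0044 0.0044 z 0.109 0.109
top plate ((0.6129439473152161, 0.033213015645742416), (0.11996451765298843, 0.12027649581432343), 81.00870513916016) 1815
tube n 236 s [-0.0075 -0.0048  0.009   0.0389] lat -0.0151 0.0157 -0.0001 z 0.099 0.13
-0.01 9 lat -0.0053 0.0095 z 0.099 0.105
-0.005 39 lat -0.0151 0.0157 z 0.101 0.118
0.0 39 lat -0.0121 0.0154 z 0.101 0.126
0.005 38 lat -0.0101 0.0105 z 0.102 0.13
0.01 19 lat -0.0092 0.0078 z 0.101 0.121
0.015 20 lat -0.008 0.0088 z 0.108 0.121
0.02 20 lat -0.0091 0.0084 z 0.106 0.115
0.025 17 lat -0.0088 0.0076 z 0.103 0.114
0.03 20 lat -0.0084 0.0085 z 0.103 0.112
0.035 15 lat -0.0095 0.008 z 0.1 0.109
```

```bash
python3 -m crank '[[0.33,0.46,0.19,-0.88,1],[0.33,0.45,0.22,-0.88,1],[0.33,0.44,0.24,-0.88,1],[0.33,0.42,0.27,-0.88,1],[0.33,0.4,0.3,-0.88,1],[0.33,0.39,0.32,-0.88,1],[0.33,0.36,0.34,-0.88,1]]' >/dev/null; python3 plan.py 0.6113 0.0451 0.12 10.5 4
```

```text
t 3.55 pos [0.6152 0.054  0.1982] ang 12.0 toolx [ 0.012  0.007 -1.   ] gap 0.0938 F [0.5 0.1 0. ] j [-0.01  0.23  1.22  0.01  1.68 -0.22]
delta [-0.0039 -0.0089 -0.0782] yaw 0.36
[0.49, -0.05, -0.04, 0.09]
[0.49, -0.05, -0.04, 0.09]
[0.49, -0.05, -0.04, 0.09]
[0.49, -0.05, -0.04, 0.09]
```

```bash
python3 -m crank '[[0.49,-0.05,-0.04,0.09,1],[0.49,-0.05,-0.04,0.09,1],[0.49,-0.05,-0.04,0.09,1],[0.3,-0.05,-0.04,0.09,1],[0,0,0,0,1]]' >/dev/null; python3 plan.py 0.6113 0.0451 0.055 10.5 4
```

```text
t 3.97 pos [0.6117 0.0509 0.1192] ang 11.0 toolx [ 0.006  0.009 -1.   ] gap 0.0937 F [-1.2 -1.2 -0.7] j [-0.01  0.25  1.35  0.01  1.53 -0.21]
delta [-0.0004 -0.0058 -0.0642] yaw 0.13
[0.4, -0.04, -0.01, 0.03]
[0.4, -0.04, -0.01, 0.03]
[0.4, -0.04, -0.01, 0.03]
[0.4, -0.04, -0.01, 0.03]
```

```bash
python3 -m crank '[[0.4,-0.06,-0.01,0,1],[0.4,-0.06,-0.01,0,1],[0.4,-0.05,-0.01,0,1],[0.2,-0.05,0,0,1],[0,0,0,0,1]]' >/dev/null; python3 plan.py 0.6113 0.0451 0.055 10.5 2
```

```text
t 4.38 pos [0.6147 0.0426 0.0646] ang 11.1 toolx [ 0.011  0.009 -1.   ] gap 0.0942 F [-0.3  0.4 -0.8] j [-0.03  0.29  1.42  0.01  1.42 -0.22]
delta [-0.0034  0.0025 -0.0096] yaw 0.14
[0.12, 0.04, -0.04, 0.07]
[0.12, 0.04, -0.04, 0.07]
```

```bash
python3 -m crank '[[0.12,0.05,-0.04,0.03,1],[0.14,0.03,-0.06,0.03,1],[0,0,0,0,1]]' >/dev/null; python3 plan.py 0.6113 0.0451 0.055 10.5 1
```

```text
t 4.63 pos [0.6117 0.0453 0.0563] ang 10.8 toolx [ 0.015  0.009 -1.   ] gap 0.0939 F [ 0.1  0.1 -0. ] j [-0.02  0.29  1.44  0.01  1.4  -0.21]
delta [-0.0004 -0.0002 -0.0013] yaw 0.08
[0.03, -0.0, -0.01, 0.08]
```

```bash
python3 -m crank '[[0.03,0,0,0,0.5],[0,0,0,0,0.5],[0,0,0,0,0.5],[0,0,0,0,0.5]]' 20 >/dev/null; python3 plan.py 0.6113 0.0451 0.12 10.5 4
```

```text
t 4.97 pos [0.613  0.0458 0.0577] ang 10.8 toolx [ 0.019  0.009 -1.   ] gap 0.0709 F [-0.4  0.3  0.3] j [-0.02  0.29  1.44  0.01  1.4  -0.21]
delta [-0.0017 -0.0007  0.0623] yaw 0.09
[-0.39, -0.0, -0.0, 0.02]
[-0.39, -0.0, -0.0, 0.02]
[-0.39, -0.0, -0.0, 0.02]
[-0.39, -0.0, -0.0, 0.02]
```

```bash
python3 -m crank '[[0.03,0,-0.02,0,0.5],[0.03,0,-0.02,0,0.5],[0.02,0,0,0,0.5],[0.01,0,0,0,0.5]]' 20 >/dev/null; python3 plan.py 0.6113 0.0451 0.12 10.5 4
```

```text
t 5.30 pos [0.6122 0.0454 0.0567] ang 10.8 toolx [ 0.022  0.009 -1.   ] gap 0.0595 F [-0.2  0.7  2. ] j [-0.02  0.28  1.44  0.01  1.39 -0.21]
delta [-0.0009 -0.0003  0.0633] yaw 0.09
[-0.4, 0.0, 0.0, 0.02]
[-0.4, 0.0, 0.0, 0.02]
[-0.4, 0.0, 0.0, 0.02]
[-0.4, 0.0, 0.0, 0.02]
```

```bash
python3 -m crank '[[-0.2,0,0,0,0.5],[-0.4,0,0,0,0.5],[-0.4,0,0,0,0.5],[-0.4,0,0,0,0.5]]' 20 >/dev/null
python3 - <<'E'
from plan import *
p=vision.read_camera('scene'); 
cv2.imwrite('pics/l1.png',cv2.resize(p['color'][200:360,250:450,::-1],None,fx=3,fy=3)); show()
E
```

```text
t 5.68 pos [0.6089 0.0449 0.1118] ang 10.8 toolx [ 0.015  0.009 -1.   ] gap 0.0594 F [0.7 0.9 1.3] j [-0.02  0.24  1.38  0.01  1.5  -0.21]
```

View pics/l1.png

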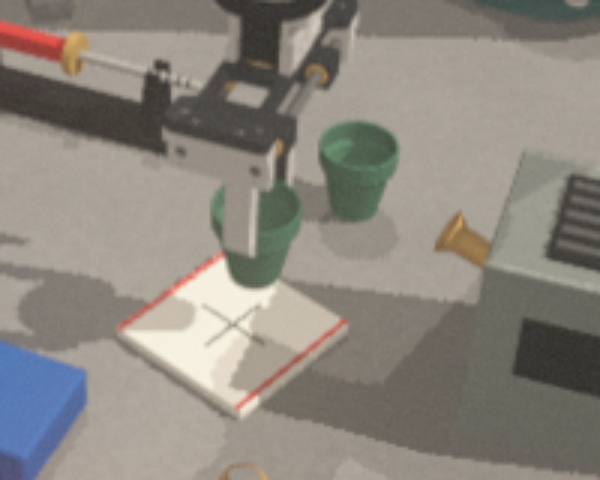

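```bash
python3 plan.py 0.4379 0.0358 0.15 10.5 6
```

```text
t 5.68 pos [0.6089 0.0449 0.1118] ang 10.8 toolx [ 0.015  0.009 -1.   ] gap 0.0594 F [0.7 0.9 1.3] j [-0.02  0.24  1.38  0.01  1.5  -0.21]
delta [-0.171  -0.0091  0.0382] yaw 0.08
[-0.17, 0.1, -0.7, 0.01]
[-0.17, 0.1, -0.7, 0.01]
[-0.17, 0.1, -0.7, 0.01]
[-0.17, 0.1, -0.7, 0.01]
[-0.17, 0.1, -0.7, 0.01]
[-0.17, 0.09, -0.7, 0.01]
```

```bash
python3 -m crank '[[-0.4,0.05,-0.3,0.01,0.5],[-0.3,0.1,-0.7,0.01,0.5],[-0.17,0.1,-0.7,0.01,0.5],[-0.1,0.1,-0.7,0.01,0.5],[-0.1,0.1,-0.7,0.01,0.5],[-0.1,0.1,-0.5,0.01,0.5],[0,0,-0.2,0,0.5],[0,0,0,0,0.5]]' 20 >/dev/null
cat > cups.py <<'E'
from m import *; from plan import show
import sys
def rims(zb=(.055,.07),ctr_b=(.438,.036),za=None,ctr_a=None):
    for c in ('top','scene'):
        p=vision.read_camera(c); save(p,c+'_'+sys.argv[1])
        X,uv=world(p,np.ones((480,640),bool)); C=p['color'][uv[:,1],uv[:,0]].astype(int)
        g=(C[:,1]>C[:,0]+12)&(C[:,1]>C[:,2]+3)
        for nm,ct,zr in (('b',ctr_b,zb),('a',ctr_a,za)):
            if ct is None: continue
            d=np.hypot(X[:,0]-ct[0],X[:,1]-ct[1]); S=X[g&(d<.042)&(X[:,2]>zr[0])&(X[:,2]<zr[1])]
            if len(S)<15: print(c,nm,'few',len(S)); continue
            zt=np.percentile(S[:,2],95); S2=S[S[:,2]>zt-.007]; print(c,nm,circ(S2).round(4),zt.round(4),len(S2),'bb',((S2.min(0)+S2.max(0))/2).round(4))
E
python3 - 2 <<'E'
from cups import *
show()
x=monitor.observe()['tool_pos']
rims(za=(x[2]+.005,x[2]+.03),ctr_a=x[:2])
E
```

```text
t 6.35 pos [0.4503 0.0374 0.1552] ang 10.6 toolx [ 0.018  0.009 -1.   ] gap 0.0595 F [ 2.   0.1 -1.4] j [-0.05 -0.13  1.69  0.01  1.57 -0.24]
top b [0.4382 0.0438 0.0381] 0.0666 16 bb [0.4344 0.0077 0.0637]
top a few 0
scene b [0.4378 0.0368 0.0295] 0.0646 129 bb [0.4366 0.0364 0.0628]
scene a [0.4531 0.0382 0.0295] 0.1736 98 bb [0.4518 0.0377 0.1714]
```

View pics/scene_2.png

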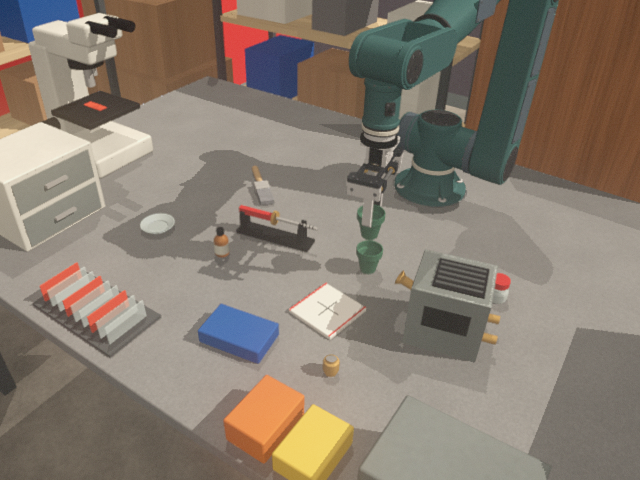

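```bash
python3 -m crank '[[0.1,0.02,-0.19,0.02,0.5],[0.2,0.02,-0.19,0,0.5],[0.3,0,0,0,0.5],[0.2,0,0,0,0.5]]' 20 >/dev/null;  python3 plan.py 0.4351 0.0359 0.08 10.5 3
```

```text
t 6.78 pos [0.4408 0.0362 0.1218] ang 10.5 toolx [ 0.022  0.01  -1.   ] gap 0.0596 F [-0.1  0.2 -2.2] j [-0.06 -0.14  1.76  0.01  1.5  -0.24]
delta [-0.0057 -0.0003 -0.0418] yaw -0.01
[0.35, 0.0, -0.06, -0.0]
[0.35, 0.0, -0.06, -0.0]
[0.35, 0.0, -0.06, -0.0]
```

```bash
python3 -m crank '[[0.1,0.02,-0.14,0,0.5],[0.2,0.02,-0.1,0,0.5],[0.2,0,-0.03,0,0.5],[0,0,0,0,0.5]]' 20 >/dev/null; python3 - 3 <<'E'
from cups import *
show()
x=monitor.observe()['tool_pos']
p=vision.read_camera('scene'); cv2.imwrite('pics/n3.png',cv2.resize(p['color'][150:310,300:460,::-1],None,fx=3.7,fy=3.7))
X,uv=world(p,np.ones((480,640),bool)); C=p['color'][uv[:,1],uv[:,0]].astype(int)
g=(C[:,1]>C[:,0]+12)&(C[:,1]>C[:,2]+3)
d=np.hypot(X[:,0]-x[0],X[:,1]-x[1]); S=X[g&(d<.042)&(X[:,2]>x[2]+.005)&(X[:,2]<x[2]+.03)]
zt=np.percentile(S[:,2],95); S2=S[S[:,2]>zt-.007]; print(circ(S2).round(4),zt)
E
python3 plan.py 0.4351 0.0359 0.067 10.5 3
```

```text
t 7.12 pos [0.4288 0.0359 0.0964] ang 10.5 toolx [ 0.016  0.01  -1.   ] gap 0.0594 F [ 0.1  0.3 -0.9] j [-0.06 -0.15  1.82  0.01  1.46 -0.24]
[0.4307 0.0366 0.0295] 0.11500903927561279
t 7.17 pos [0.4293 0.0359 0.0971] ang 10.5 toolx [ 0.017  0.01  -1.   ] gap 0.0596 F [ 0.1  0.9 -0.5] j [-0.06 -0.15  1.82  0.01  1.46 -0.24]
delta [ 0.0058 -0.     -0.0301] yaw -0.01
[0.25, -0.01, 0.04, -0.0]
[0.25, -0.01, 0.04, -0.0]
[0.25, -0.01, 0.04, -0.0]
```

View pics/n3.png

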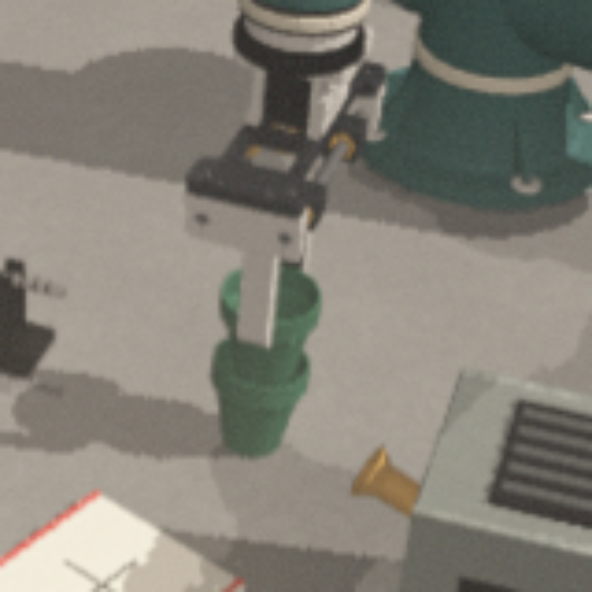

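```bash
python3 -m crank '[[0.05,0,0.15,0,0.5],[0.1,0,0.02,0,0.5],[0.1,0,0,0,0.5],[0.1,0,0,0,0.5]]' 20 >/dev/null; python3 plan.py 0.4362 0.0359 0.067 10.5 3
```

```text
t 7.50 pos [0.4391 0.0374 0.0845] ang 10.5 toolx [ 0.022  0.01  -1.   ] gap 0.0592 F [-0.4 -0.6 -0.9] j [-0.05 -0.12  1.82  0.01  1.42 -0.24]
delta [-0.0029 -0.0015 -0.0175] yaw -0.01
[0.14, -0.01, -0.03, -0.0]
[0.14, -0.01, -0.03, -0.0]
[0.14, -0.01, -0.03, -0.0]
```

```bash
python3 -m crank '[[0.08,-0.03,-0.06,0,0.5],[0.1,0,-0.02,0,0.5],[0.08,0,0,0,0.5],[0.06,0,0,0,0.5]]' 20 >/dev/null; python3 plan.py 0.4358 0.0359 0.067 10.5 3
```

```text
t 7.83 pos [0.4363 0.0356 0.07  ] ang 10.5 toolx [ 0.022  0.01  -1.   ] gap 0.0595 F [ 0.2  0.2 -1.3] j [-0.06 -0.12  1.84  0.01  1.39 -0.24]
delta [-0.0005  0.0003 -0.003 ] yaw -0.01
[0.03, 0.0, -0.0, -0.0]
[0.03, 0.0, -0.0, -0.0]
[0.03, 0.0, -0.0, -0.0]
```

```bash
python3 -m crank '[[0.05,0,0,0,0.5],[0.06,0,0,0,0.5],[0.05,0,0,0,0.5]]' 20 ; python3 plan.py 0.4358 0.0359 0.067 10.5 1
```

```text
t: 8.08
tool_pos: [0.4375, 0.0354, 0.0664]
tcp_rot: [-0.062, 0.695, 0.067, 0.713]
ft_force: [-6.0, -0.0, 16.1]
finger_gap: 0.0594
t 8.08 pos [0.4375 0.0354 0.0664] ang 10.5 toolx [ 0.025  0.009 -1.   ] gap 0.0594 F [-6.  -0.  16.1] j [-0.06 -0.11  1.85  0.01  1.38 -0.24]
delta [-0.0017  0.0005  0.0006] yaw -0.01
[-0.02, 0.02, -0.04, -0.01]
```

```bash
python3 -m crank '[[0,0,-0.02,0,0.9],[0,0,-0.02,0,0.9],[0,0,0,0,0.9],[0,0,0,0,0.9]]' 20 >/dev/null; python3 - 4 <<'E'
from cups import *
show()
p=vision.read_camera('scene'); cv2.imwrite('pics/n4.png',cv2.resize(p['color'][150:310,300:460,::-1],None,fx=3.7,fy=3.7))
X,uv=world(p,np.ones((480,640),bool)); C=p['color'][uv[:,1],uv[:,0]].astype(int)
g=(C[:,1]>C[:,0]+12)&(C[:,1]>C[:,2]+3)
d=np.hypot(X[:,0]-.438,X[:,1]-.037); S=X[g&(d<.05)&(X[:,2]>.05)]
zt=np.percentile(S[:,2],95); S2=S[S[:,2]>zt-.006]; print(circ(S2).round(4),zt)
E
```

```text
t 8.42 pos [0.4369 0.035  0.0681] ang 10.5 toolx [ 0.028  0.009 -1.   ] gap 0.0822 F [ 0.6  0.4 -0.6] j [-0.06 -0.12  1.85  0.01  1.38 -0.24]
[-139.6833   14.1595  140.831 ] 0.4580643535623308
```

View pics/n4.png

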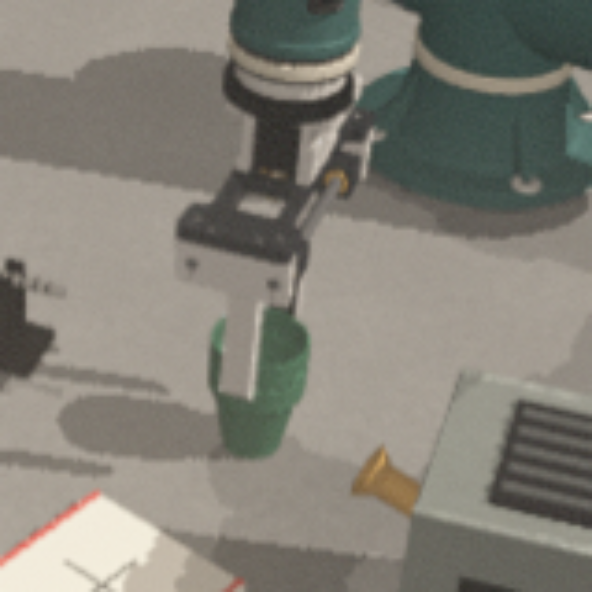

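```bash
python3 -m crank '[[-0.2,0,0,0,0.9],[-0.5,0,0,0,0.9],[-0.8,0,0,0,0.9],[-0.8,0,0,0,0.8],[-0.4,0,0,0,0.7],[0,0,0,0,0.6]]' 20 >/dev/null; python3 plan.py 0.4664 -0.2518 0.14 10.5 8
```

```text
t 8.97 pos [0.4312 0.0342 0.179 ] ang 10.5 toolx [ 0.02   0.009 -1.   ] gap 0.0677 F [-0.1  0.3 -0.6] j [-0.06 -0.19  1.69  0.01  1.62 -0.24]
delta [ 0.0352 -0.286  -0.039 ] yaw -0.01
[0.12, -0.9, -0.06, -0.0]
[0.12, -0.9, -0.06, -0.0]
[0.12, -0.9, -0.06, -0.0]
[0.12, -0.9, -0.06, -0.0]
[0.12, -0.9, -0.06, -0.0]
[0.12, -0.9, -0.06, -0.0]
[0.12, -0.9, -0.06, -0.0]
[0.12, -0.9, -0.06, -0.0]
```

```bash
python3 -m crank '[[0,-0.6,-0.06,0,0.6],[0.1,-0.9,-0.06,0,0.6],[0.1,-1,-0.06,0,0.6],[0.1,-1,-0.06,0,0.6],[0.1,-1,-0.06,0,0.6],[0.1,-0.9,-0.06,0,0.6],[0.1,-0.7,-0.06,0,0.6],[0.1,-0.3,-0.06,0,0.6]]' 20 >/dev/null; python3 plan.py 0.4664 -0.2518 0.11 10.5 3
python3 - <<'E'
from m import *
p=vision.read_camera('scene'); save(p,'scene5')
X,uv=world(p,np.ones((480,640),bool)); C=p['color'][uv[:,1],uv[:,0]].astype(int)
g=(C[:,1]>C[:,0]+12)&(C[:,1]>C[:,2]+3)
d=np.hypot(X[:,0]-.438,X[:,1]-.037); S=X[g&(d<.05)&(X[:,2]>.05)&(X[:,2]<.12)]
zt=np.percentile(S[:,2],95); S2=S[S[:,2]>zt-.006]; print(circ(S2).round(4),zt)
# plane of rim
A=np.c_[S2[:,:2]-[.438,.037],np.ones(len(S2))]; print(np.linalg.lstsq(A,S2[:,2],rcond=None)[0])
cv2.imwrite('pics/n5.png',cv2.resize(p['color'][180:300,200:420,::-1],None,fx=3.6,fy=3.6))
E
```

```text
t 9.63 pos [ 0.4619 -0.227   0.1455] ang 11.1 toolx [ 0.024  0.013 -1.   ] gap 0.0563 F [ 0.  -0.3  0.5] j [-0.58  0.02  1.56  0.02  1.55 -0.78]
delta [ 0.0045 -0.0248 -0.0355] yaw 0.15
[0.29, -0.21, -0.01, 0.05]
[0.29, -0.21, -0.01, 0.05]
[0.29, -0.21, -0.01, 0.05]
[0.4381 0.0364 0.0294] 0.08363403501966668
[-0.01015294  0.00901672  0.08160822]
```

View pics/n5.png

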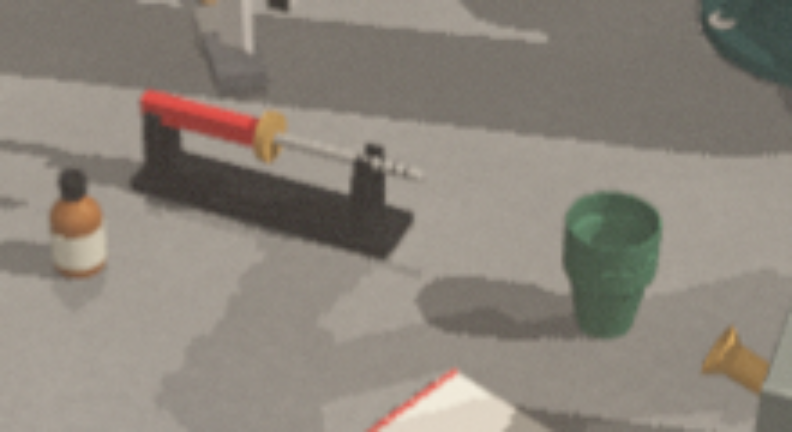

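```bash
python3 -m crank '[[0.2,-0.21,-0.01,0.05,0.6],[0.3,-0.21,-0.01,0.05,0.6],[0.3,-0.05,0,0,0.6],[0.2,0,0,0,0.6]]' 20 >/dev/null; python3 plan.py 0.4664 -0.2518 0.07 10.5 2
```

```text
t 10.02 pos [ 0.465  -0.2446  0.1003] ang 10.6 toolx [ 0.022  0.016 -1.   ] gap 0.0564 F [0.3 0.4 0.1] j [-0.61  0.07  1.6   0.03  1.46 -0.8 ]
delta [ 0.0014 -0.0072 -0.0303] yaw 0.04
[0.38, -0.1, -0.01, 0.02]
[0.38, -0.1, -0.01, 0.02]
```

```bash
python3 -m crank '[[0.2,-0.1,-0.01,0.02,0.6],[0.3,-0.06,0.01,0,0.6],[0.3,0,0,0,0.6],[0.2,0,0,0,0.6],[0.1,0,0,0,0.6]]' 20 >/dev/null; python3 plan.py 0.4664 -0.2518 0.041 10.5 2
```

```text
t 10.43 pos [ 0.4666 -0.2455  0.05  ] ang 10.9 toolx [ 0.018  0.019 -1.   ] gap 0.0561 F [-0.9 -0.5  0.1] j [-0.61  0.12  1.66  0.03  1.37 -0.81]
delta [-0.0002 -0.0063 -0.009 ] yaw 0.1
[0.11, -0.08, -0.02, 0.05]
[0.11, -0.08, -0.02, 0.05]
```

```bash
python3 -m crank '[[0.11,-0.12,-0.02,0.05,0.6],[0.12,-0.08,-0.01,0.02,0.6],[0.02,0,0,0,0.3],[0.02,0,0,0,0.1],[0.02,0,0,0,0.1]]' 30 >/dev/null; python3 plan.py 0.4664 -0.2518 0.041 10.5 2
```

```text
t 10.85 pos [ 0.4676 -0.2533  0.037 ] ang 10.7 toolx [ 0.018  0.019 -1.   ] gap 0.0398 F [ 0.9 -0.1  0.2] j [-0.62  0.14  1.66  0.03  1.34 -0.81]
delta [-0.0012  0.0015  0.004 ] yaw 0.05
[-0.05, 0.02, -0.01, 0.03]
[-0.05, 0.02, -0.01, 0.03]
```

```bash
python3 -m crank '[[-0.1,0,0,0,0.1],[0,0,0,0,0],[0,0,0,0,0],[0,0,0,0,0],[0,0,0,0,0],[0,0,0,0,0]]' 40 >/dev/null; python3 plan.py 0.4664 -0.2518 0.041 10.5 1
```

```text
t 11.35 pos [ 0.4682 -0.2541  0.043 ] ang 10.7 toolx [ 0.021  0.017 -1.   ] gap 0.0137 F [ 0.1 -0.4 -1.5] j [-0.62  0.13  1.65  0.03  1.35 -0.81]
delta [-0.0018  0.0023 -0.002 ] yaw 0.05
[0.05, 0.06, -0.03, 0.05]
```

```bash
python3 -m crank '[[-0.2,0.0,0,0,0],[-0.4,0.01,0.01,0,0],[-0.5,0.01,0.01,0,0],[-0.6,0.01,0.01,0,0],[-0.5,0,0,0,0],[-0.2,0,0,0,0],[0,0,0,0,0]]' 40 >/dev/null
cat > rod.py <<'E'
from m import *; from plan import show
import sys
def rodfit(p,near=None,verb=True):
    "probe/handle points near the TCP -> axis; red handle + steel"
    s=monitor.observe(); x=s['tool_pos']
    X,uv=world(p,np.ones((480,640),bool)); C=p['color'][uv[:,1],uv[:,0]].astype(int)
    red=(C[:,0]>100)&(C[:,1]<75)&(C[:,2]<75)&(np.linalg.norm(X-x-[0,0,.02],axis=1)<.11)
    H=X[red]
    q=H.mean(0); U,S,V=np.linalg.svd(H-q); d=V[0]*np.sign(V[0][1])
    print('handle n',len(H),'c',q.round(4),'dir',d.round(3),'yaw',np.degrees(np.arctan2(d[1],d[0])).round(1),'pitch',np.degrees(np.arcsin(d[2])).round(1))
    return q,d,H
E
python3 - <<'E'
from rod import *
show()
p=vision.read_camera('scene'); rodfit(p); cv2.imwrite('pics/r1.png',cv2.resize(p['color'][130:270,200:400,::-1],None,fx=4,fy=4))
E
```

```text
t 11.93 pos [ 0.4653 -0.2529  0.1422] ang 10.7 toolx [ 0.015  0.021 -1.   ] gap 0.0136 F [ 0.3  0.5 -1. ] j [-0.62  0.06  1.52  0.03  1.56 -0.81]
handle n 140 c [ 0.475  -0.2754  0.1629] dir [-0.179  0.984  0.006] yaw 100.3 pitch 0.4
```

View pics/r1.png

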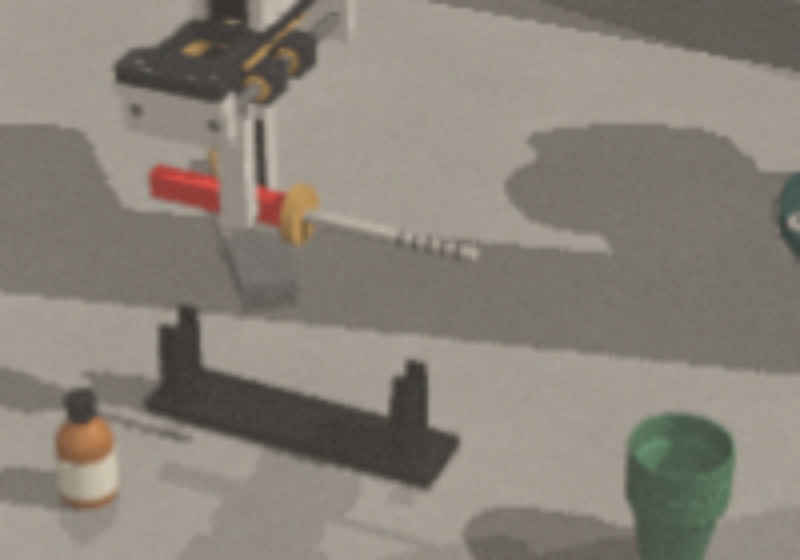

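```bash
python3 plan.py 0.5909 -0.0227 0.12 13.1 9
```

```text
t 11.98 pos [ 0.4651 -0.2527  0.1415] ang 10.7 toolx [ 0.015  0.022 -1.   ] gap 0.0138 F [ 1.3  0.6 -1.1] j [-0.62  0.06  1.53  0.03  1.56 -0.81]
delta [ 0.1258  0.23   -0.0215] yaw -0.6
[0.08, 0.56, 0.46, -0.07]
[0.08, 0.56, 0.46, -0.07]
[0.08, 0.56, 0.47, -0.07]
[0.08, 0.56, 0.47, -0.07]
[0.08, 0.55, 0.47, -0.07]
[0.08, 0.55, 0.47, -0.07]
[0.08, 0.55, 0.48, -0.07]
[0.08, 0.55, 0.48, -0.07]
[0.08, 0.54, 0.48, -0.07]
```

```bash
python3 -m crank '[[0.04,0.3,0.3,-0.07,0],[0.06,0.56,0.46,-0.07,0],[0.06,0.56,0.46,-0.07,0],[0.06,0.56,0.46,-0.07,0],[0.06,0.56,0.46,-0.07,0],[0.06,0.56,0.46,-0.07,0],[0.06,0.56,0.46,-0.07,0],[0.06,0.4,0.3,-0.07,0]]' 40 >/dev/null; python3 plan.py 0.5909 -0.0227 0.10 13.1 4
```

```text
t 12.65 pos [ 0.5611 -0.0618  0.1151] ang 12.4 toolx [-0.003  0.025 -1.   ] gap 0.0137 F [-0.1 -0.4 -1. ] j [-0.23  0.16  1.47  0.02  1.52 -0.44]
delta [ 0.0298  0.0391 -0.0151] yaw -0.17
[0.1, 0.2, 0.23, -0.04]
[0.1, 0.2, 0.23, -0.04]
[0.1, 0.19, 0.24, -0.04]
[0.1, 0.19, 0.24, -0.04]
```

```bash
python3 -m crank '[[0.08,0.15,0.23,-0.06,0],[0.08,0.18,0.23,-0.06,0],[0.06,0.12,0.15,-0.05,0],[0,0,0.02,0,0],[0,0,0,0,0]]' 40 >/dev/null; python3 plan.py 0.5909 -0.0227 0.094 13.1 2
python3 - <<'E'
from rod import *
for c in ('scene','top'):
    p=vision.read_camera(c); q,d,H=rodfit(p); save(p,c+'_r2')
    m=np.array([.5481,.1596]); dd=np.array([-.2267,.974]); n=np.array([.974,.2267])
    X,uv=world(p,np.ones((480,640),bool)); s=monitor.observe()['tool_pos']
    r=X-[.5481,.1596,.115]; a=r[:,:2]@dd; b=r[:,:2]@n
    k=(a>-.145)&(a<-.015)&(abs(b)<.03)&(abs(r[:,2])<.03); 
    if k.sum()>5:
        P=np.c_[a,b,r[:,2]][k]; print(c,k.sum(),'tip s',P[:,0].max().round(4))
        for l in np.arange(-.14,-.02,.02):
            kk=(P[:,0]>l)&(P[:,0]<l+.02)
            if kk.sum()>2: print(l.round(3),kk.sum(),np.median(P[kk],0).round(4),P[kk,2].max().round(4))
p=None
E
```

```text
t 13.07 pos [ 0.5806 -0.0336  0.0986] ang 13.4 toolx [-0.015  0.027 -1.   ] gap 0.0133 F [ 1.   0.2 -2.2] j [-0.17  0.21  1.44  0.02  1.51 -0.41]
delta [ 0.0103  0.0109 -0.0046] yaw 0.08
[0.06, 0.1, 0.16, 0.04]
[0.06, 0.1, 0.16, 0.04]
handle n 149 c [ 0.5922 -0.0557  0.1185] dir [-0.212  0.977  0.011] yaw 102.3 pitch 0.6
scene 177 tip s -0.0473
-0.14 35 [-0.1299 -0.0097  0.0034] 0.0085
-0.12 35 [-0.1097 -0.0098  0.0038] 0.0087
-0.1 37 [-0.0902 -0.0096  0.0036] 0.0077
-0.08 37 [-0.0698 -0.0098  0.0042] 0.0078
-0.06 24 [-0.0531 -0.0093  0.0048] 0.0082
handle n 1 c [ 0.5575 -0.0038  0.114 ] dir [0. 0. 0.] yaw 0.0 pitch 0.0
top 89 tip s -0.0493
-0.14 37 [-0.1296 -0.0123  0.0046] 0.0095
-0.12 22 [-0.1139 -0.0123  0.0042] 0.0082
-0.06 20 [-0.0537 -0.0123  0.0064] 0.0078
```

```bash
python3 -m crank '[[0.04,0.1,0.14,0.03,0],[0.05,0.2,0.14,0.03,0],[0.02,0.25,0.05,0,0],[0,0.1,0,0,0],[0,0,0,0,0]]' 40 >/dev/null; python3 plan.py 0.5850 0.0012 0.094 13.1 2
```

```text
t 13.58 pos [ 0.5882 -0.0058  0.0964] ang 12.8 toolx [-0.012  0.027 -1.   ] gap 0.0138 F [ 0.7 -0.6 -1.3] j [-0.12  0.23  1.43  0.03  1.5  -0.35]
delta [-0.0032  0.007  -0.0024] yaw -0.07
[0.03, 0.09, -0.02, -0.04]
[0.03, 0.09, -0.02, -0.04]
```

```bash
python3 -m crank '[[0.03,0.1,-0.03,-0.05,0],[0.03,0.1,-0.02,-0.03,0],[0,0.05,0,0,0],[0,0,0,0,0]]' 40 >/dev/null; python3 plan.py 0.5786 0.0285 0.094 13.1 2;python3 - <<'E'
from rod import *
for c in ('scene','top'):
    p=vision.read_camera(c); save(p,c+'_r3')
    dd=np.array([-.2267,.974]); n=np.array([.974,.2267])
    X,uv=world(p,np.ones((480,640),bool)); r=X-[.5481,.1596,.115]; a=r[:,:2]@dd; b=r[:,:2]@n
    k=(a>-.115)&(a<-.009)&(abs(b)<.03)&(abs(r[:,2])<.03); P=np.c_[a,b,r[:,2]][k]; print(c,k.sum())
    for l in np.arange(-.11,-.01,.02):
        kk=(P[:,0]>l)&(P[:,0]<l+.02)
        if kk.sum()>2: print(l.round(3),kk.sum(),np.median(P[kk],0).round(4),P[kk,2].max().round(4))
    x0={'scene':(340,220),'top':(170,190)}[c]
    cv2.imwrite(f'pics/{c}_r3c.png',cv2.resize(p['color'][x0[1]:x0[1]+75,x0[0]:x0[0]+100,::-1],None,fx=8,fy=8,interpolation=cv2.INTER_CUBIC))
E
```

```text
t 13.92 pos [0.5832 0.0052 0.0946] ang 13.2 toolx [-0.011  0.026 -1.   ] gap 0.0137 F [-0.2  0.2 -1. ] j [-0.1   0.22  1.45  0.03  1.49 -0.34]
delta [-0.0046  0.0233 -0.0006] yaw 0.04
[0.02, 0.3, 0.01, 0.02]
[0.02, 0.3, 0.01, 0.02]
scene 203
-0.11 37 [-0.0994  0.0027 -0.0008] 0.0031
-0.09 37 [-0.0803  0.0018 -0.0005] 0.0041
-0.07 40 [-0.0592  0.0022 -0.0006] 0.0032
-0.05 38 [-0.04    0.0021  0.0005] 0.0052
-0.03 43 [-0.0199  0.0025  0.0001] 0.0055
top 100
-0.11 35 [-0.0993 -0.0006  0.001 ] 0.0042
-0.09 37 [-0.0796 -0.0001  0.0011] 0.0035
-0.07 18 [-0.0652 -0.0003  0.0009] 0.0038
```

View pics/scene_r3c.png

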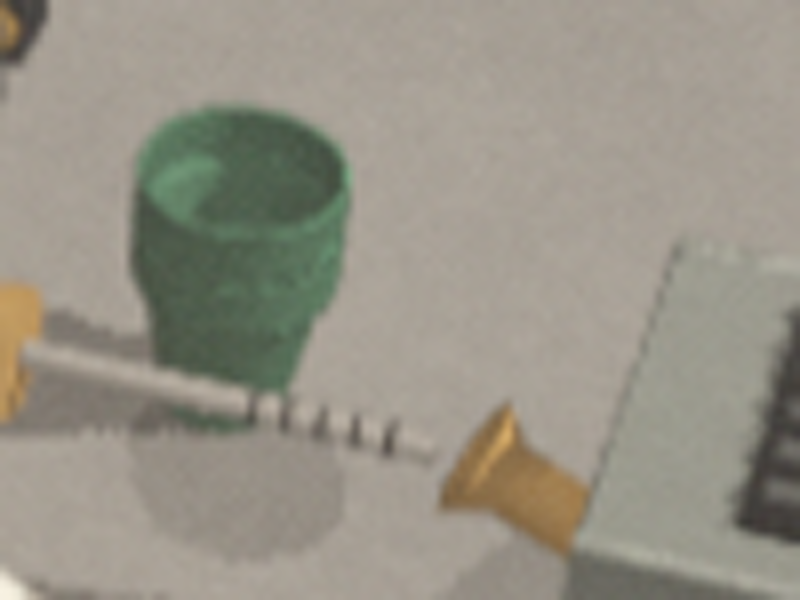

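View pics/top_r3c.png

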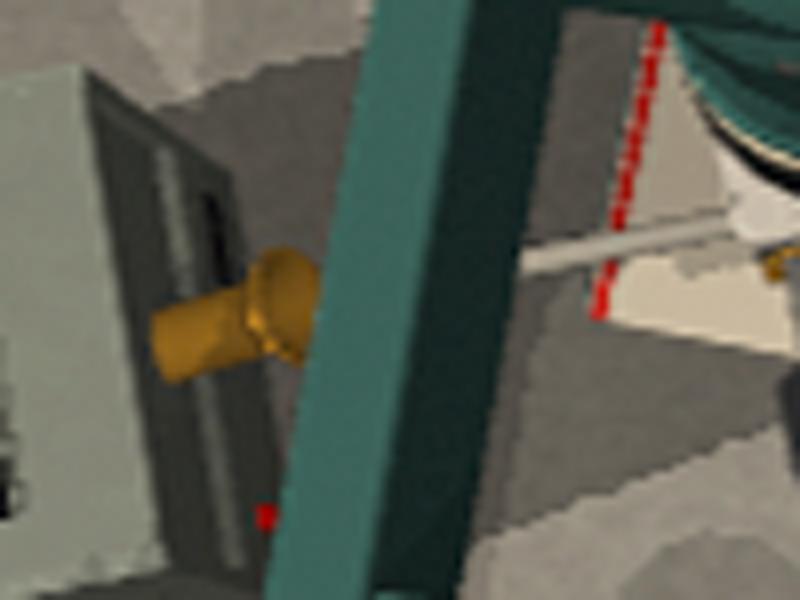

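```bash
python3 -m crank '[[0.05,0.2,0,0,0],[0.05,0.25,0,0,0],[0,0.15,0,0,0],[0,0.04,0,0,0],[0,0,0,0,0]]' 40 >/dev/null; python3 plan.py 0.5786 0.0285 0.092 13.1 2
```

```text
t 14.43 pos [0.5768 0.0321 0.0908] ang 13.2 toolx [-0.011  0.026 -1.   ] gap 0.0138 F [-0.4 -0.8 -2.2] j [-0.06  0.2   1.47  0.03  1.48 -0.29]
delta [ 0.0018 -0.0036  0.0012] yaw 0.02
[-0.02, -0.05, 0.01, 0.01]
[-0.02, -0.05, 0.01, 0.01]
```

```bash
python3 -m crank '[[0,0,0.02,0,0],[-0.1,0,0.02,0,0],[-0.13,0.01,0.01,0,0],[-0.13,0.01,0,0,0]]' 12; python3 plan.py 0.5786 0.0285 0.092 13.1 1
```

```text
t: 14.77
tool_pos: [0.5779, 0.0332, 0.1047]
tcp_rot: [-0.072, 0.706, 0.091, 0.698]
ft_force: [-0.1, 0.7, -1.8]
finger_gap: 0.0143
t 14.77 pos [0.5779 0.0332 0.1047] ang 13.2 toolx [-0.014  0.026 -1.   ] gap 0.0143 F [-0.1  0.7 -1.8] j [-0.06  0.2   1.44  0.02  1.51 -0.29]
delta [ 0.0007 -0.0047 -0.0127] yaw 0.03
[0.31, -0.13, -0.01, 0.03]
```

```bash
cat > look.py <<'E'
from rod import *
def look(name,crop=True):
    p=vision.read_camera('scene'); show(); rodfit(p)
    X,uv=world(p,np.ones((480,640),bool)); C=p['color'][uv[:,1],uv[:,0]].astype(int)
    dd=np.array([-.2267,.974]); n=np.array([.974,.2267])
    r=X-[.5481,.1596,.115]; a=r[:,:2]@dd; b=r[:,:2]@n
    s=monitor.observe()['tool_pos']-[.5481,.1596,.115]; aG=s[:2]@dd
    k=(a>aG+.047)&(a<-.009)&(abs(b)<.02)&(r[:,2]>-.03)&(r[:,2]<.09); P=np.c_[a,b,r[:,2]][k]
    print('G s %.4f b %.4f z %.4f'%(aG,s[:2]@n,s[2]+.115+.017), 'n',len(P))
    if len(P)>10:
        f=np.polyfit(P[:,0],P[:,2],1); g=np.polyfit(P[:,0],P[:,1],1); print('probe pitch deg',np.degrees(np.arctan(f[0])).round(1),'z at mouth',f[1].round(4),'lat slope deg',np.degrees(np.arctan(g[0])).round(1),'lat at mouth',g[1].round(4))
    cv2.imwrite(f'pics/{name}.png',cv2.resize(p['color'][190:310,300:460,::-1],None,fx=5,fy=5,interpolation=cv2.INTER_CUBIC))
if __name__=='__main__': look(sys.argv[1])
E
python3 look.py i1
```

```text
t 14.82 pos [0.5787 0.0331 0.1063] ang 13.2 toolx [-0.012  0.026 -1.   ] gap 0.0140 F [ 0.1 -0.6 -0.6] j [-0.06  0.2   1.44  0.02  1.51 -0.29]
handle n 129 c [0.5904 0.012  0.1246] dir [-0.239  0.971 -0.026] yaw 103.8 pitch -1.5
G s -0.1301 b 0.0011 z 0.1233 n 142
probe pitch deg -2.4 z at mouth 0.0034 lat slope deg -0.3 lat at mouth 0.003
```

View pics/i1.png

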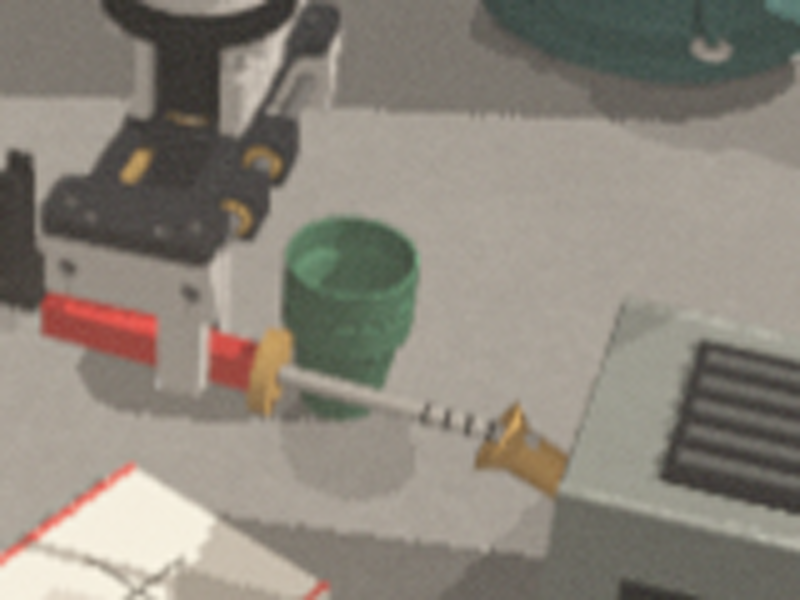

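```bash
python3 -m crank '[[-0.13,0.02,0,0,0],[-0.15,0.03,0,0,0],[-0.15,0.04,0,0,0],[-0.15,0.05,0,0,0],[-0.15,0.05,0,0,0],[-0.1,0.05,0,0,0]]' 12; python3 look.py i2
```

```text
t: 15.32
tool_pos: [0.5773, 0.0398, 0.1437]
tcp_rot: [-0.072, 0.705, 0.089, 0.7]
ft_force: [-0.3, -1.4, -1.8]
finger_gap: 0.0138
t 15.37 pos [0.5777 0.0403 0.1447] ang 13.1 toolx [-0.009  0.023 -1.   ] gap 0.0137 F [-0.1 -0.8 -0.7] j [-0.04  0.18  1.39  0.02  1.58 -0.27]
handle n 139 c [0.5896 0.0203 0.1687] dir [-0.232  0.936 -0.265] yaw 103.9 pitch -15.4
G s -0.1229 b 0.0018 z 0.1617 n 141
probe pitch deg -17.3 z at mouth 0.0085 lat slope deg -0.5 lat at mouth 0.0036
```

View pics/i2.png

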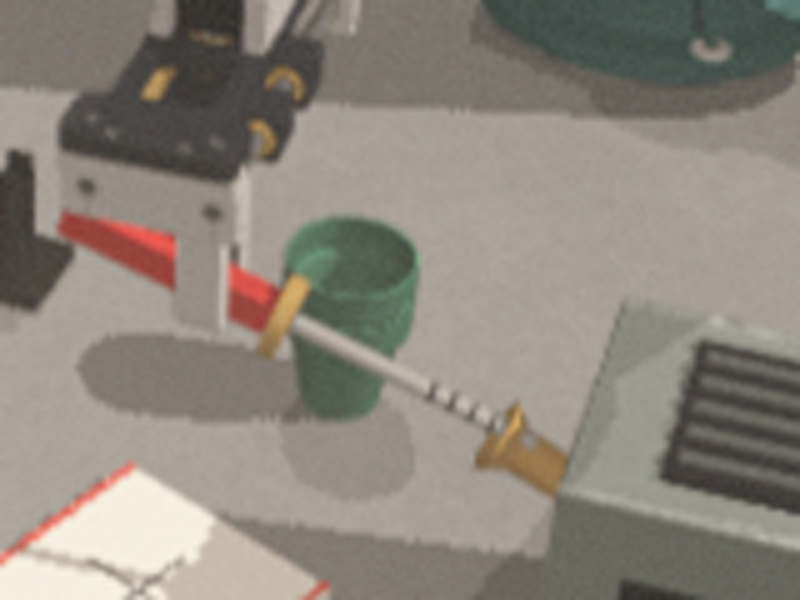

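```bash
python3 -m crank '[[-0.15,0.1,-0.03,0,0],[-0.08,0.1,-0.01,0,0],[0.05,0.2,0,0,0],[0.09,0.22,0,0,0],[0.1,0.22,0,0,0]]' 12; python3 look.py i3
```

```text
t: 15.78
tool_pos: [0.5691, 0.0739, 0.1474]
tcp_rot: [-0.072, 0.703, 0.088, 0.702]
ft_force: [-0.9, -1.7, -1.9]
finger_gap: 0.0138
t 15.83 pos [0.568  0.0759 0.1462] ang 13.1 toolx [-0.007  0.024 -1.   ] gap 0.0138 F [-0.4  1.  -2.7] j [ 0.02  0.16  1.41  0.02  1.58 -0.21]
handle n 120 c [0.5798 0.0614 0.1721] dir [-0.217  0.889 -0.404] yaw 103.7 pitch -23.8
G s -0.0860 b 0.0004 z 0.1632 n 65
probe pitch deg -24.6 z at mouth 0.0086 lat slope deg 0.1 lat at mouth 0.0041
```

```bash
python3 -m crank '[[0.15,0.2,0,0,0],[0.15,0.22,0,0,0],[0.14,0.22,0,0,0],[0.12,0.15,0,0,0]]' 12; python3 look.py i4
```

```text
t: 16.17
tool_pos: [0.5587, 0.1124, 0.1216]
tcp_rot: [-0.071, 0.705, 0.091, 0.7]
ft_force: [0.5, -0.4, -1.3]
finger_gap: 0.0139
t 16.22 pos [0.5577 0.1134 0.1204] ang 13.2 toolx [-0.012  0.027 -1.   ] gap 0.0141 F [-1.   0.4 -1.6] j [ 0.08  0.17  1.45  0.03  1.53 -0.15]
handle n 121 c [0.5692 0.1003 0.1453] dir [-0.224  0.899 -0.377] yaw 104.0 pitch -22.1
G s -0.0472 b -0.0011 z 0.1374 n 0
```

View pics/i4.png

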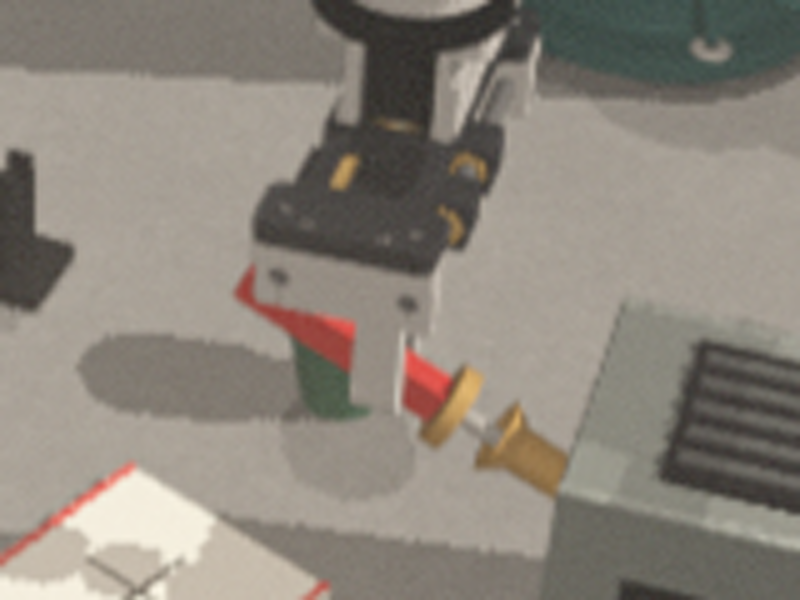

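```bash
python3 -m crank '[[0.06,0.15,0,0,0],[0.08,0.18,0.01,0,0],[0.08,0.15,0,0,0]]' 20; python3 look.py i5
```

```text
t: 16.47
tool_pos: [0.5544, 0.1289, 0.1134]
tcp_rot: [-0.075, 0.705, 0.087, 0.7]
ft_force: [-2.3, -20.6, 16.6]
finger_gap: 0.0141
t 16.52 pos [0.5543 0.129  0.1135] ang 13.1 toolx [-0.009  0.016 -1.   ] gap 0.0141 F [ -1.7 -12.9   4.5] j [ 0.12  0.17  1.46  0.02  1.52 -0.11]
handle n 145 c [0.5665 0.1108 0.1396] dir [-0.226  0.891 -0.395] yaw 104.2 pitch -23.3
G s -0.0312 b -0.0009 z 0.1305 n 0
```

View pics/i5.png

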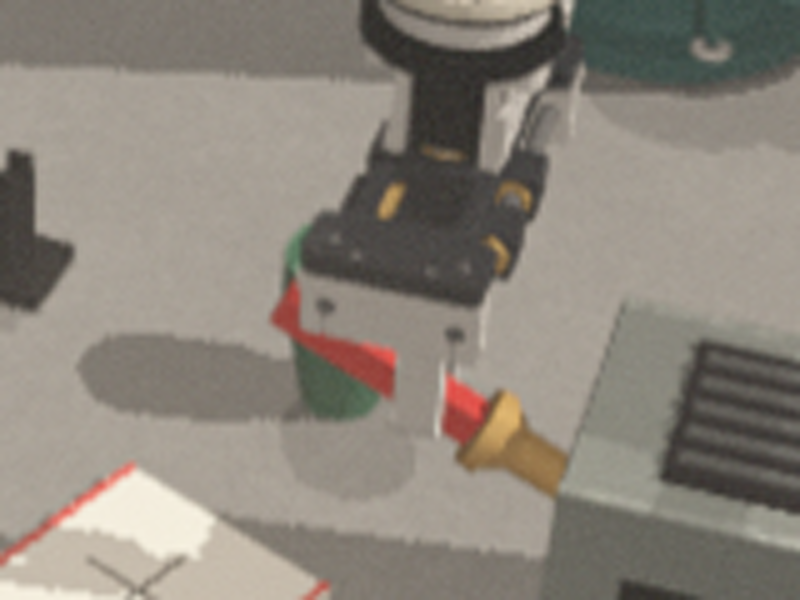

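```bash
python3 -m crank '[[0.02,0.12,0,0,0],[0.02,0.1,0,0,0]]' 25; python3 plan.py 0.5787 0.03 0.16 13.1 1
```

```text
t: 16.68
tool_pos: [0.5543, 0.1287, 0.1141]
tcp_rot: [-0.08, 0.704, 0.078, 0.701]
ft_force: [-0.2, -8.4, 0.9]
finger_gap: 0.0138
t 16.68 pos [0.5543 0.1287 0.1141] ang 12.9 toolx [-0.004 -0.003 -1.   ] gap 0.0138 F [-0.2 -8.4  0.9] j [ 0.13  0.17  1.46 -0.    1.52 -0.09]
delta [ 0.0244 -0.0987  0.0459] yaw -0.05
[-1.14, -2.54, 0.04, -0.05]
```

```bash
python3 -m crank '[[-0.08,-0.2,0,0,0],[-0.17,-0.36,0,0.02,0],[-0.19,-0.4,0,0,0],[-0.19,-0.4,0,0,0]]' 25; python3 look.py o1
```

```text
t: 17.02
tool_pos: [0.566, 0.0757, 0.1397]
tcp_rot: [-0.081, 0.705, 0.08, 0.7]
ft_force: [0.6, 0.3, -1.4]
finger_gap: 0.0141
t 17.07 pos [0.5679 0.0723 0.1418] ang 12.9 toolx [-0.002 -0.005 -1.   ] gap 0.0139 F [ 2.1 -1.4 -0.1] j [ 0.03  0.16  1.42 -0.    1.57 -0.19]
handle n 112 c [0.5773 0.061  0.1648] dir [-0.222  0.885 -0.41 ] yaw 104.1 pitch -24.2
G s -0.0895 b -0.0005 z 0.1588 n 70
probe pitch deg -26.2 z at mouth 0.0008 lat slope deg -1.1 lat at mouth 0.0011
```

```bash
python3 -m crank '[[-0.18,-0.4,0,0,0],[-0.19,-0.42,0,0,0],[-0.19,-0.42,0,0,0],[-0.19,-0.42,0,0,0],[-0.1,-0.3,0,0,0],[0,0,0,0,0]]' 25; python3 look.py o2
```

```text
t: 17.57
tool_pos: [0.5878, -0.0092, 0.1798]
tcp_rot: [-0.078, 0.702, 0.078, 0.704]
ft_force: [0.3, -0.0, -0.4]
finger_gap: 0.0136
t 17.62 pos [ 0.5875 -0.0082  0.1795] ang 12.7 toolx [ 0.002  0.001 -1.   ] gap 0.0134 F [ 0.1  0.  -0.8] j [-0.11  0.18  1.32  0.    1.64 -0.33]
handle n 148 c [ 0.5997 -0.0292  0.2078] dir [-0.214  0.891 -0.4  ] yaw 103.5 pitch -23.6
G s -0.1723 b 0.0004 z 0.1965 n 179
probe pitch deg -26.0 z at mouth -0.0022 lat slope deg 0.1 lat at mouth 0.0043
```

View pics/o2.png

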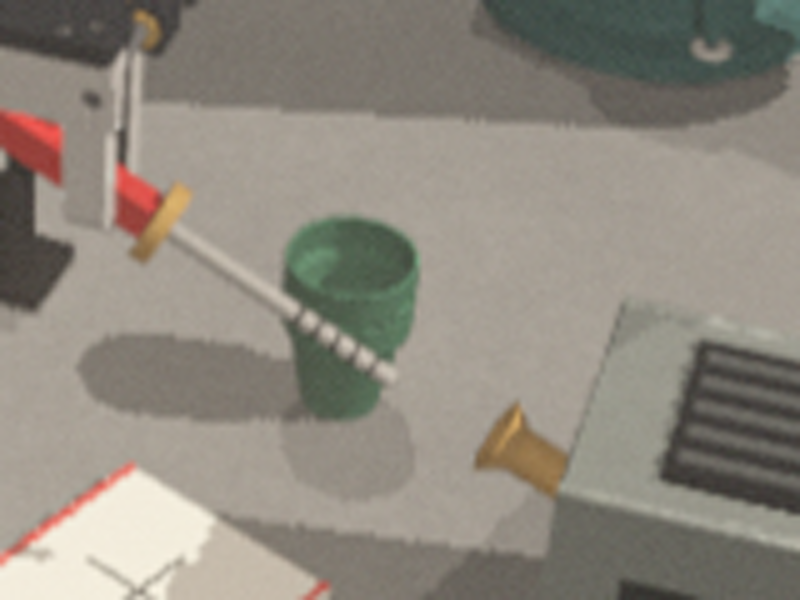

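```bash
python3 -m crank '[[-0.4,0,0,0,0],[-0.6,0.1,0,-0.04,0],[-0.2,0.5,0,-0.04,0],[0,0.6,0,0,0],[0,0.6,0,0,0],[0,0.35,0,0,0],[0,0,0,0,0]]' 25; python3 look.py o3
```

```text
t: 18.2
tool_pos: [0.5645, 0.0841, 0.225]
tcp_rot: [-0.077, 0.705, 0.084, 0.7]
ft_force: [0.3, 0.2, -1.9]
finger_gap: 0.0141
t 18.25 pos [0.5648 0.083  0.2249] ang 13.0 toolx [-0.007  0.008 -1.   ] gap 0.0140 F [-0.5 -0.7 -2.3] j [ 0.04  0.14  1.28  0.01  1.73 -0.19]
handle n 205 c [0.5772 0.0622 0.2541] dir [-0.214  0.888 -0.408] yaw 103.6 pitch -24.1
G s -0.0784 b -0.0011 z 0.2419 n 0
```

```bash
python3 -m crank '[[0.2,0,0,0,0],[0.3,0,0,0,0],[0.2,-0.02,0,0,0],[0.18,-0.06,0,0,0],[0.18,-0.06,0,0,0],[0.1,-0.04,0,0,0]]' 10; python3 look.py o4
```

```text
t: 18.75
tool_pos: [0.5663, 0.0733, 0.1724]
tcp_rot: [-0.076, 0.705, 0.082, 0.7]
ft_force: [0.0, 0.4, -0.4]
finger_gap: 0.0139
t 18.80 pos [0.5659 0.0729 0.1715] ang 12.9 toolx [-0.01   0.007 -1.   ] gap 0.0137 F [ 0.1 -0.3 -1.6] j [ 0.02  0.15  1.37  0.01  1.63 -0.2 ]
handle n 197 c [0.5792 0.0487 0.1975] dir [-0.216  0.945 -0.245] yaw 102.9 pitch -14.2
G s -0.0885 b -0.0023 z 0.1885 n 68
probe pitch deg -13.7 z at mouth 0.0529 lat slope deg 0.0 lat at mouth 0.0013
```

View pics/o4.png

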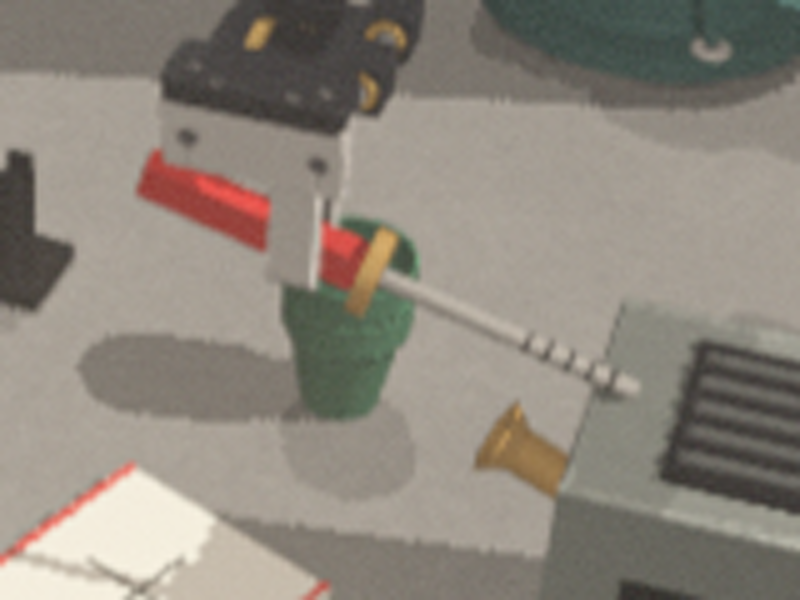

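```bash
python3 -m crank '[[0.15,-0.03,0.02,0,0],[0.18,-0.03,0.01,0,0],[0.18,-0.02,0,0,0],[0.14,-0.01,0,0,0]]' 10; python3 look.py o5
```

```text
t: 19.13
tool_pos: [0.5681, 0.0683, 0.144]
tcp_rot: [-0.076, 0.706, 0.082, 0.7]
ft_force: [-0.9, -0.4, -0.5]
finger_gap: 0.0139
t 19.18 pos [0.5675 0.0683 0.1427] ang 12.8 toolx [-0.011  0.007 -1.   ] gap 0.0142 F [ 0.8  0.7 -1.8] j [ 0.02  0.16  1.41  0.01  1.58 -0.21]
handle n 185 c [0.5802 0.0452 0.1636] dir [-0.227  0.973 -0.038] yaw 103.1 pitch -2.2
G s -0.0933 b -0.0018 z 0.1597 n 77
probe pitch deg -1.7 z at mouth 0.0424 lat slope deg -0.4 lat at mouth 0.002
```

```bash
python3 -m crank '[[0.06,0,0,0,0],[0.06,0,0,0,0],[0,0,0,0,0]]' 10; python3 look.py o6
```

```text
t: 19.43
tool_pos: [0.5676, 0.0682, 0.137]
tcp_rot: [-0.076, 0.706, 0.081, 0.699]
ft_force: [-0.1, -0.2, -0.4]
finger_gap: 0.0139
t 19.48 pos [0.5677 0.0682 0.1372] ang 12.8 toolx [-0.011  0.006 -1.   ] gap 0.0141 F [ 0.5 -0.1 -0.7] j [ 0.02  0.17  1.42  0.01  1.57 -0.21]
handle n 170 c [0.5796 0.0457 0.1546] dir [-0.226  0.974  0.01 ] yaw 103.0 pitch 0.6
G s -0.0934 b -0.0016 z 0.1542 n 71
probe pitch deg 3.1 z at mouth 0.0411 lat slope deg 1.9 lat at mouth 0.003
```

View pics/o6.png

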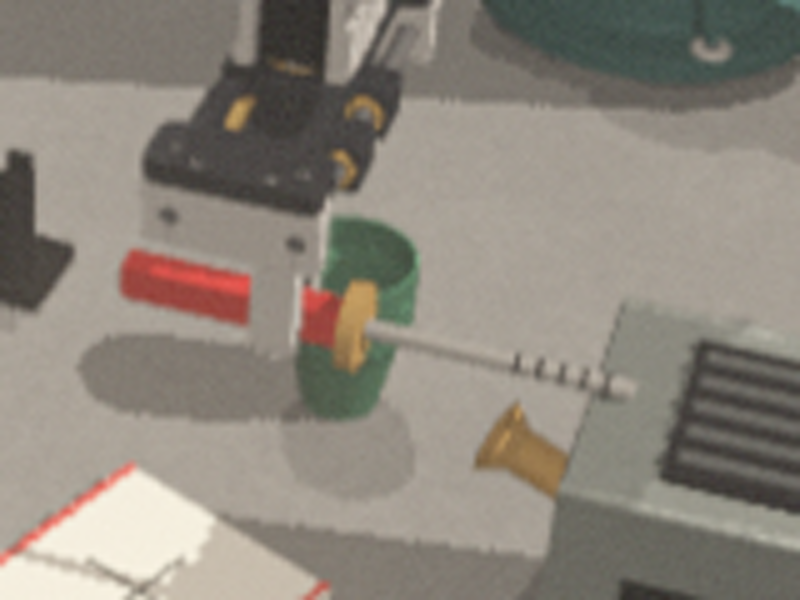

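```bash
python3 -m crank '[[0,0,0,0,0],[-0.2,0,0,0,0],[-0.4,0,0,0,0],[-0.4,-0.1,0,0,0],[-0.2,-0.4,0.05,0,0],[0,-0.5,0.1,0,0],[0,-0.5,0.1,0,0],[0,-0.2,0.05,0,0]]' 40; python3 plan.py 0.6463 -0.1108 0.10 13.1 8; python3 look.py o7
```

```text
t: 20.15
tool_pos: [0.5961, 0.0061, 0.1923]
tcp_rot: [-0.078, 0.704, 0.084, 0.701]
ft_force: [0.2, 1.0, -1.0]
finger_gap: 0.0135
t 20.15 pos [0.5961 0.0061 0.1923] ang 13.2 toolx [-0.006  0.008 -1.   ] gap 0.0135 F [ 0.2  1.  -1. ] j [-0.09  0.2   1.27  0.01  1.68 -0.32]
delta [ 0.0502 -0.1169 -0.0923] yaw 0.02
[0.28, -0.39, 0.07, 0.0]
[0.28, -0.39, 0.07, 0.0]
[0.28, -0.39, 0.07, 0.0]
[0.28, -0.39, 0.07, 0.0]
[0.28, -0.39, 0.07, 0.0]
[0.28, -0.39, 0.07, 0.0]
[0.28, -0.39, 0.07, 0.0]
[0.28, -0.39, 0.07, 0.0]
t 20.20 pos [0.5964 0.0055 0.1922] ang 13.1 toolx [-0.006  0.007 -1.   ] gap 0.0138 F [ 0.6 -0.6 -1.7] j [-0.09  0.2   1.27  0.01  1.68 -0.32]
handle n 224 c [ 0.6088 -0.0208  0.2101] dir [-0.218  0.976  0.017] yaw 102.6 pitch 1.0
G s -0.1610 b 0.0121 z 0.2092 n 9
```

View pics/o7.png

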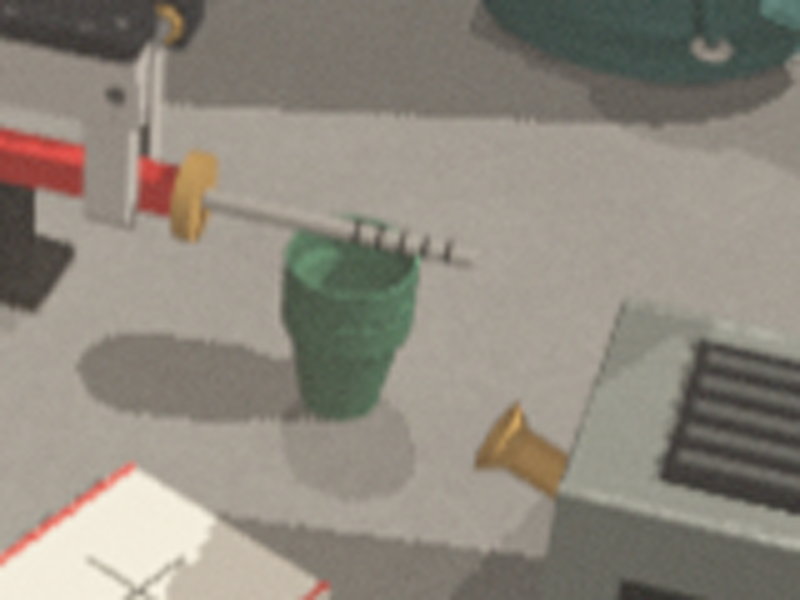

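```bash
python3 -m crank '[[0.1,-0.35,0.07,0,0],[0.2,-0.45,0.08,0,0],[0.3,-0.45,0.08,0,0],[0.3,-0.45,0.08,0,0],[0.3,-0.45,0.08,0,0],[0.3,-0.3,0.08,0,0],[0.2,-0.1,0.03,0,0],[0,0,0,0,0]]' 40; python3 plan.py 0.6463 -0.1108 0.06 13.1 5
```

```text
t: 20.87
tool_pos: [0.6414, -0.0908, 0.1198]
tcp_rot: [-0.078, 0.704, 0.086, 0.701]
ft_force: [-0.5, -0.4, -1.3]
finger_gap: 0.0132
t 20.87 pos [ 0.6414 -0.0908  0.1198] ang 13.4 toolx [-0.005  0.011 -1.   ] gap 0.0132 F [-0.5 -0.4 -1.3] j [-0.23  0.34  1.24  0.01  1.57 -0.47]
delta [ 0.0049 -0.02   -0.0598] yaw 0.07
[0.3, -0.11, 0.0, 0.01]
[0.3, -0.11, 0.0, 0.01]
[0.3, -0.11, 0.0, 0.01]
[0.3, -0.11, 0.0, 0.01]
[0.3, -0.11, 0.0, 0.01]
```

```bash
python3 -m crank '[[0.2,-0.11,0,0.03,0],[0.3,-0.11,0,0.03,0],[0.3,-0.11,0,0,0],[0.3,-0.11,0,0,0],[0.3,-0.11,0,0,0],[0.15,-0.04,0,0,0],[0,0,0,0,0]]' 40
python3 - <<'E'
from rod import *
show()
for c in('scene','top'):
    p=vision.read_camera(c); save(p,c+'_f1'); 
    q,d,H=rodfit(p)
    X,uv=world(p,np.ones((480,640),bool)); t=monitor.observe()['tool_pos']+[0,0,.017]
    dd=np.array([-.2267,.974]); n=np.array([.974,.2267]); r=X-t; a=r[:,:2]@dd; b=r[:,:2]@n
    k=(a>.042)&(a<.17)&(abs(b)<.012)&(abs(r[:,2])<.014); P=np.c_[a,b,r[:,2]][k]
    print(c,len(P),'tip a',P[:,0].max()); f=np.polyfit(P[:,0],P[:,2],1); g=np.polyfit(P[:,0],P[:,1],1)
    print('pitch',np.degrees(f[0]).round(2),'lat',np.degrees(g[0]).round(2),'z0',f[1].round(4),'b0',g[1].round(4))
    e=X[k][P[:,0]>P[:,0].max()-.006].mean(0); print('tip',e.round(4))
    if c=='scene': cv2.imwrite('pics/f1.png',cv2.resize(p['color'][200:350,230:430,::-1],None,fx=4,fy=4,interpolation=cv2.INTER_CUBIC))
E
```

```text
t: 21.45
tool_pos: [0.6463, -0.1115, 0.0515]
tcp_rot: [-0.078, 0.704, 0.087, 0.701]
ft_force: [-0.0, -0.2, -1.3]
finger_gap: 0.0137
t 21.45 pos [ 0.6463 -0.1115  0.0515] ang 13.4 toolx [-0.006  0.012 -1.   ] gap 0.0137 F [-0.  -0.2 -1.3] j [-0.26  0.4   1.3   0.01  1.45 -0.5 ]
handle n 120 c [ 0.6593 -0.1366  0.0694] dir [-0.265  0.964  0.028] yaw 105.4 pitch 1.6
scene 172 tip a 0.14531473672127576
pitch 0.82 lat 0.07 z0 -0.0007 b0 0.0021
tip [0.616  0.028  0.0698]
handle n 3 c [ 0.6536 -0.1656  0.0656] dir [-0.06   0.039  0.997] yaw 146.8 pitch 85.9
top 99 tip a 0.14453521077839088
pitch 1.0 lat -0.22 z0 -0.0007 b0 0.0002
tip [0.6144 0.0264 0.0721]
```

View pics/f1.png

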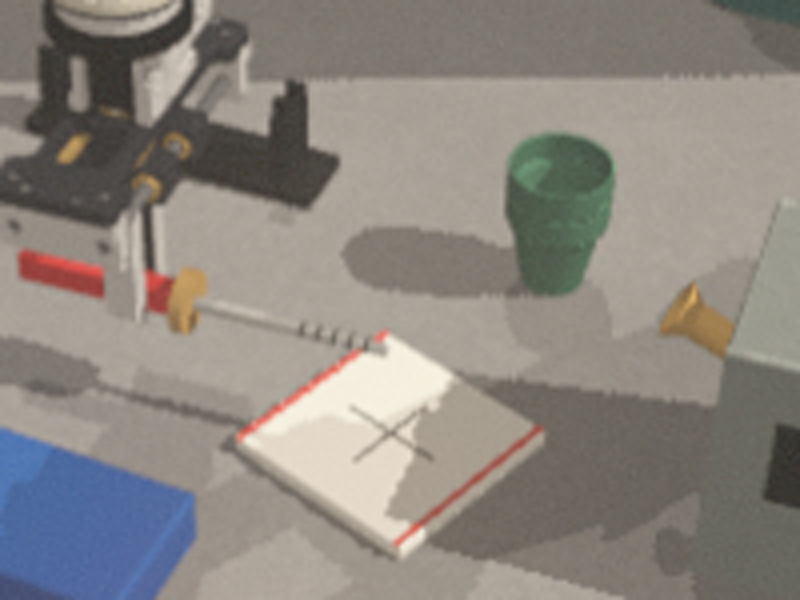

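```bash
python3 -m crank '[[0.12,0.04,0,0.03,0],[0.2,0.03,0,0.03,0],[0.18,0.01,0,0,0],[0.06,0,0,0,0],[0,0,0,0,0]]' 40; python3 plan.py 0.6456 -0.1082 0.0265 13.1 1
```

```text
t: 21.97
tool_pos: [0.6481, -0.1073, 0.0318]
tcp_rot: [-0.077, 0.701, 0.085, 0.704]
ft_force: [-0.7, -0.0, -2.4]
finger_gap: 0.0136
t 21.97 pos [ 0.6481 -0.1073  0.0318] ang 13.1 toolx [ 0.002  0.011 -1.   ] gap 0.0136 F [-0.7 -0.  -2.4] j [-0.26  0.41  1.33  0.01  1.4  -0.49]
delta [-0.0025 -0.0009 -0.0053] yaw 0.01
[0.13, -0.01, -0.07, 0.01]
```

```bash
python3 -m crank '[[0.07,0,-0.05,0,0],[0.03,0,-0.02,0,0],[0,0,0,0,0],[0.01,0,0,0,0]]' 40
python3 - <<'E'
from rod import *
show()
for c in('scene','top'):
    p=vision.read_camera(c); save(p,c+'_f2'); 
    X,uv=world(p,np.ones((480,640),bool)); t=monitor.observe()['tool_pos']+[0,0,.017]
    dd=np.array([-.2267,.974]); n=np.array([.974,.2267]); r=X-t; a=r[:,:2]@dd; b=r[:,:2]@n
    k=(a>.042)&(a<.17)&(abs(b)<.012)&(abs(r[:,2])<.014); P=np.c_[a,b,r[:,2]][k]
    f=np.polyfit(P[:,0],P[:,2],1); g=np.polyfit(P[:,0],P[:,1],1)
    print(c,len(P),'tip a',P[:,0].max(),'pitch',np.degrees(f[0]).round(2),'lat',np.degrees(g[0]).round(2),'z0',f[1].round(4),'b0',g[1].round(4))
    e=X[k][P[:,0]>P[:,0].max()-.006].mean(0); print('tip',e.round(4))
    d=np.hypot(X[:,0]-.438,X[:,1]-.037); C=p['color'][uv[:,1],uv[:,0]].astype(int); S=X[(C[:,1]>C[:,0]+12)&(d<.05)&(X[:,2]>.05)&(X[:,2]<.12)]
    if len(S)>20: zt=np.percentile(S[:,2],95); print('cup',circ(S[S[:,2]>zt-.006]).round(4),zt.round(4))
show()
E
```

```text
t: 22.3
tool_pos: [0.6452, -0.1078, 0.0272]
tcp_rot: [-0.077, 0.701, 0.085, 0.704]
ft_force: [0.8, -0.2, -1.1]
finger_gap: 0.0137
t 22.30 pos [ 0.6452 -0.1078  0.0272] ang 13.2 toolx [ 0.003  0.011 -1.   ] gap 0.0137 F [ 0.8 -0.2 -1.1] j [-0.26  0.41  1.34  0.01  1.39 -0.49]
scene 172 tip a 0.14576546825236963 pitch 0.57 lat -0.06 z0 -0.0 b0 0.0027
tip [0.6157 0.0323 0.0458]
cup [0.4385 0.0367 0.0293] 0.0842
top 96 tip a 0.14384119557529448 pitch 0.35 lat 0.23 z0 0.0013 b0 0.0002
tip [0.6138 0.0298 0.0468]
cup [0.438  0.0347 0.0294] 0.0851
t 22.40 pos [ 0.6453 -0.1078  0.0272] ang 13.2 toolx [ 0.003  0.011 -1.   ] gap 0.0136 F [ 0.1  1.  -1.2] j [-0.26  0.41  1.34  0.01  1.39 -0.49]
```

View pics/scene_f2.png

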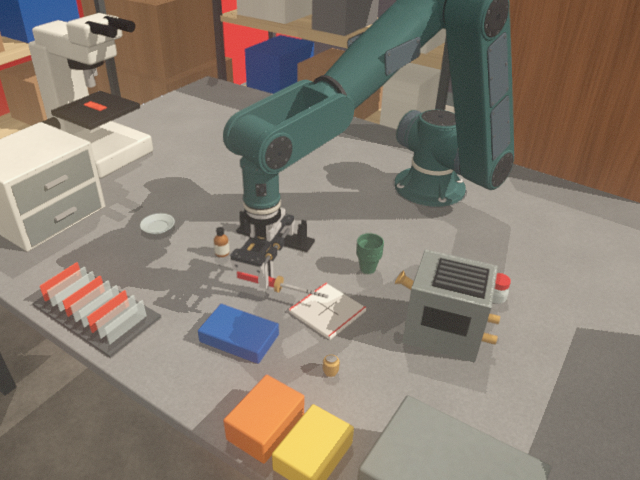

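View pics/top_f2.png

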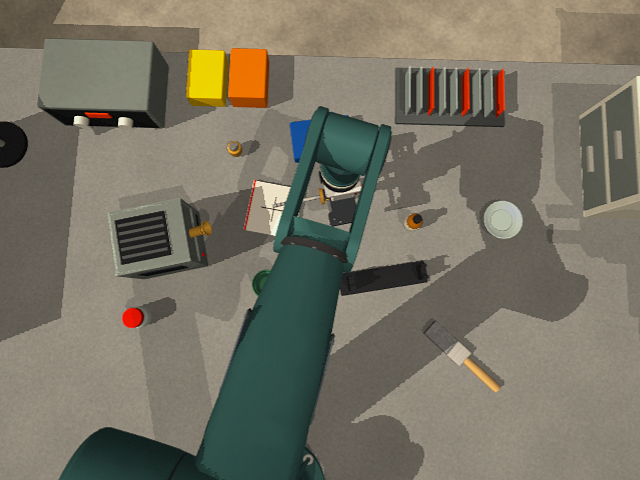

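Run:
```python
from plan import *
print(np.abs(monitor.observe()['joint_velocities']).max())
print(job.close_job()); show()
```

```text
0.0045784619730563645
the job is handed in; nothing more can be done
None
the job is handed in; nothing more can be done
```

The job is done and handed in at about 22.4 s of the 67 s allowed. The checks below all come from my own camera and force readings, since no verdict was reported.

- **Cup:** cup_a is nested in cup_b. Its rim sits at a height of about 84 mm, as expected for a home fit. The rim is centred within about 1 mm of where cup_b's rim was measured, except that the last top-camera reading put it about 2 mm off in y.
- **Probe into the tube:** I took the rod from its rest and started its tip level in the tube's flare. The rod swung to about 25° in a light grip as I pushed it down. The collar stopped on the mouth, with a reaction of about 26 N, and the picture shows it seated. I then drew the rod fully out.
- **Levelling the rod:** I can't tilt the tool directly, so I levelled the rod by letting its probe rest lightly on the front edge of the cooler's lid.
- **Final pose:** I am still holding the rod, with its tip at about (0.612, 0.033, 0.046), within about 1 mm of the cross and 35 mm above it. The joints were practically still at hand-in, moving at most 0.005 rad/s.
- **Level:** The last two probe fits read 0.35° and 0.57° tip-up. Earlier pitch fits disagreed, at 0.6° to 1.6° and one reading of 3.1°. I think the 3.1° came from stray points on the lid.
- **Other things:** The rest of the bench looks undisturbed in the last pictures. I checked that by eye and did not re-measure each item.

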